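# Load the assembly press: nest the bearing blocks and shingle the cover plates

## Robot

A 6-joint arm with a two-finger parallel gripper is mounted at the origin on the work surface. World frame = base frame: x ahead of the robot, y to its left, z up, the work surface at z = 0. Lengths are in m, angles in degrees, forces in N, time in s.
With the tool pointing down it reaches from about 0.25 to 0.725 m from the base axis. Payload 9.7 kg.
Tool frame: the origin (TCP) lies midway between the tips of the shut fingers; the grasp point (between the pads) lies 19 mm behind it (bot.grasp_offset is the distance from the TCP to the grasp point, in m); z points along the fingers, x is the direction in which the jaws open and shut, and the axes are right-handed (so a half turn about z gives the same grasp; the last joint's range is limited). The gripper opens to 85 mm and grips with 20 to 120 N. Pads are 22 mm wide; open, the fingers measure 114 mm over their backs; the gripper's body (76 mm by 85 mm) begins 54 mm behind the grasp point. The pads swing forward as they close: fully open they stand 13 mm farther back than shut.
Start: joints at [64.458, 4.979, 10.078, 95.1, 0, 90], TCP at [0.237, 0.496, 0.231] pointing down, gripper open.
Joint ranges: [-179.16, 179.16], [-48.56, 103.87], [-65.8, 70.77], [-126.05, 130.52], [-82.76, 87.17], [-180, 180]. Speed limits (degrees/s): [127.2, 127.2, 147.25, 180, 180, 180].

## Interface

Orientations are given as [roll, pitch, yaw] about the fixed x, y, z axes, in that order (R = Rz(yaw) Ry(pitch) Rx(roll)).
In Python, from workcell import bot gives the robot as it stands.
- The arm moves only by the tool send_rows, never from a script. Its argument "targets" is a list of rows, each a list of 5 numbers: the closure, from 0 (fully open) to 1 (shut), then the shift along the world's x, y, z in mm, then the turn about the world's z in degrees. A call has 1 to 10 rows; each row is the pose to reach, as a shift and turn from the pose commanded when the call began; what a row does not reach only later rows make up. A row lasts 1/8 s, in which the tool goes at most 62.5 mm and 10.7 degrees, less where a joint would pass 70% of its speed; a pose out of reach is approached as far as the arm can. A call with a gripper value outside its range is refused whole. The fingers move at their own pace and stop on an object; "squeeze" is the grip in N (left out, the last holds). Time passes only in rows, so rows that repeat a pose let the fingers close. It gives the time, the measured TCP pose, the force and the opening at its end, in the units of the state.
- bot.get_obs(): the state, without advancing time (a new reading comes with each control period).
- bot.camera(name): name is "side" or "top" or "wrist"; returns a dict with "pixels" (420x560x3 uint8, red, green, blue), "intrinsics" (3x3 intrinsics, pixels), "view" (4x4, takes a point from world to camera coordinates); the wrist camera has in their place "mount" (4x4, takes a point from camera to tool coordinates, whose origin is the TCP and whose axes are the tool frame's). Camera axes: x right, y down, z forward; pixel columns grow to the right and rows downward; lengths in m; the calibration is good to about 2 mm. A picture is of the moment at which its call begins: read the wrist's pose just before it. There is no depth.
- bot.job_done(): hands the job in, once; it reports no verdict.
The state is a dict: "time": time; "q": joint angles; "qd": joint speeds; "joint_efforts": joint torques, N m; "ee_pos": TCP position; "tcp_rot": TCP orientation; "wrist_force": force on the tool from outside, world axes, zero at the start; "torque": the same for the moment, N m; "opening": finger opening in m.
Only numpy, scipy, OpenCV 4.12 (cv2) and the standard library are available. Lean on these libraries where they do the work, as an engineer would, in place of code of your own. Each camera call takes 0.05 s, during which the arm holds its last target.

## Task

Set the assembly press up for its next run: first pull the feed lever fully off, before loading anything. Then seat each bearing block down in the nest whose pocket matches its shape, and lay all the steel cover plates as a straight shingled row along the middle of the feed tray: the first with its raised end on the starter strip and its tail edge on the first white line, each next one overlapping the plate before with its tail edge on the next line, no line skipped and one plate to a line. With everything loaded, push the feed lever fully on, and leave the oil bottle and the screw bowl alone.

Things in the scene. Friction and masses are not known exactly. Their poses are not given: they have to be found in the camera images.
- tray: Fixed dark flat feed tray, 270 long (its x) x 110 wide (its y), no side walls; origin at the centre of its underside, z up. Bed top at z = 6. A bare aluminium starter strip lies across the bed at x = -130 to -100, 8 high above the bed, 80 wide. At the +x end a lip 12 high above the bed, x = 129 to 135. Five white lines cross the bed. (mm)
- line1 (a point): Middle of the tray's first white line, on the bed top, at tray x = -58; lines 2 to 5 follow at 40 spacing towards +x (-18, 22, 62, 102). A plate whose low tail (+x) end edge is on a line and whose other end rests on the strip or on the plate before slopes 0.2 rad, -x end up; its centre is then at x = line - 28.6, y = 0, z = 15.9 in the tray's frame. (mm)
- plate1: One of up to five identical flat bare-steel cover plates, 60 long (its x) x 40 wide (its y) x 8 thick (its z), about 0.15 kg, with a dark screw hole near each end; origin at its centre. Both faces and both ends are alike. At the start lies flat on the table, near the robot. (mm)
- plate2: One of up to five identical flat bare-steel cover plates, 60 long (its x) x 40 wide (its y) x 8 thick (its z), about 0.15 kg, with a dark screw hole near each end; origin at its centre. Both faces and both ends are alike. At the start lies flat on the table, near the robot. (mm)
- plate3: One of up to five identical flat bare-steel cover plates, 60 long (its x) x 40 wide (its y) x 8 thick (its z), about 0.15 kg, with a dark screw hole near each end; origin at its centre. Both faces and both ends are alike. At the start lies flat on the table, near the robot. (mm)
- plate4: One of up to five identical flat bare-steel cover plates, 60 long (its x) x 40 wide (its y) x 8 thick (its z), about 0.15 kg, with a dark screw hole near each end; origin at its centre. Both faces and both ends are alike. At the start lies flat on the table, near the robot. (mm)
- plate5: One of up to five identical flat bare-steel cover plates, 60 long (its x) x 40 wide (its y) x 8 thick (its z), about 0.15 kg, with a dark screw hole near each end; origin at its centre. Both faces and both ends are alike. At the start lies flat on the table, near the robot. (mm)
- block_round: Grey cast bearing block, round: a cylinder 38 across and 30 high, upright, origin at its centre, z along its axis; both ends alike. (mm)
- block_square: Grey cast bearing block, 36 x 36 and 30 high, origin at its centre, z up; both ends alike. (mm)
- block_oblong: Grey cast bearing block, 50 long (its x) x 26 wide (its y) and 30 high, origin at its centre, z up; both ends alike. (mm)
- nest_round: Fixed square aluminium nest, 70 x 70 and 16 high, with one round (42 across) pocket in the middle of its top, 8 deep with a flat floor and bevelled mouth (pocket floor 8 above the nest's underside); origin at the centre of its underside, z up. A seated block's centre is 23 above that. (mm)
- nest_square: Fixed square aluminium nest, 70 x 70 and 16 high, with one square (40 x 40, sides along its x and y) pocket in the middle of its top, 8 deep with a flat floor and bevelled mouth (pocket floor 8 above the nest's underside); origin at the centre of its underside, z up. A seated block's centre is 23 above that. (mm)
- nest_oblong: Fixed square aluminium nest, 70 x 70 and 16 high, with one oblong (54 along its x, 30 along its y) pocket in the middle of its top, 8 deep with a flat floor and bevelled mouth (pocket floor 8 above the nest's underside); origin at the centre of its underside, z up. A seated block's centre is 23 above that. (mm)
- feed (a joint): Feed lever angle, rad: 0 = feed off (stop), lever leaning fully towards the -x side of its base (the robot's side); 1.0 = feed on (stop), leaning fully to the base's +x side. Light friction (about 1 N at the ball); it stays where it is left.
- feed_tip (a point): Centre of the black ball, 26 across, at the end of the feed lever (steel rod 10 thick, 80 from hinge axis to ball centre). (mm)
- feed_base: Fixed grey block that carries the feed lever, 70 (its x) x 50 (its y) x 25 high, origin at the centre of its underside; the hinge axis is its y axis direction, 22 above the origin. The ball swings in its x-z plane from x = -38 (off) to x = +38 (on), 92 to 102 high. (mm)
- oiler: Bystander: white plastic oil bottle, 44 across, 110 high; origin at the centre of its underside. (mm)
- screw_pot: Bystander: steel bowl, 70 across, 50 high; origin at the centre of its underside. (mm)
Things that resemble listed ones, but are neither listed nor needed, are in the scene too. Leave any pink or red look-alike of the plate3 alone.

How it is judged:
By the outcome, as a careful person would: the job done as asked, in the order asked, and still so for the second after the job is handed in, with the robot touching nothing.
Of plate1, plate2, plate3, plate4, plate5 only 3 to 5 are there at a start; the rules pass over those that are not, and their reading is None.
At some moment in a run one of block_round, block_square, block_oblong may be knocked a few centimetres aside while the robot is not near it.
Once in a run the grip may slacken for a moment while it holds something.
It also fails if it takes over 210 s, if anything falls off the work surface, if the arm or the gripper's body presses on something with over 40 N, if the wrist force passes 120 N, or if a joint passes its speed limit or range.

## Working session

There is one attempt and no reset: what is moved stays moved. The work goes in short steps, Python scripts to look and compute and a tool call to move; the robot and the scene stay as the last step left them, time stands still between calls to the robot, and variables do not carry over. Pictures are saved under pics/ and viewed, and the job is handed in when it is done.

Besides the shell and the picture viewer there is one more tool, called by a JSON object that holds its "fn" and its "kwargs". send_rows: Moves the arm, as the interface text tells. Its arguments: {"type":"object","properties":{"targets":{"type":"array","items":{"type":"array","items":{"type":"number"}}},"squeeze":{"type":"number"}},"required":["targets"]}

```bash
mkdir -p pics; ls; python3 - <<'E'
from workcell import bot
import cv2
print(bot.get_obs())
for n in("top","side","wrist"):
    c=bot.camera(n); cv2.imwrite(f"pics/{n}0.png",c["pixels"][:,:,::-1])
    print(n,c["intrinsics"].tolist(),(c.get("view") if "view" in c else c["mount"]).round(4).tolist() )
E
```

```text
pics
{'time': 0.0, 'q': array([ 6.44597533e+01,  5.01068770e+00,  1.00338151e+01,  9.51001906e+01,
       -1.87422406e-03,  8.99996456e+01]), 'qd': array([-0.00032148,  0.01952794,  0.06291454,  0.16808739,  0.04362952,
        0.0262438 ]), 'joint_efforts': array([-1.79231436e-03, -5.20399511e+01,  4.64798033e+01,  1.66562176e-02,
       -1.63733739e-04,  2.12645961e-05]), 'ee_pos': array([0.23703532, 0.49603621, 0.23058131]), 'tcp_rot': array([1.79998126e+02, 7.70631740e-02, 6.44601078e+01]), 'wrist_force': array([-0.14952341, -1.55811102, -0.35586853]), 'torque': array([-0.03859853, -0.00792964, -0.02146913]), 'opening': 0.08548773886746872}
top [[408.8943602009049, 0.0, 272.4366153300231], [0.0, 408.8943602009049, 207.9414957534407], [0.0, 0.0, 1.0]] [[-0.0066, -0.9999, 0.0092, -0.0528], [-0.9974, 0.006, -0.0713, 0.5146], [0.0712, -0.0096, -0.9974, 1.3828], [0.0, 0.0, 0.0, 1.0]]
side [[480.3813894246465, 0.0, 279.7030319486955], [0.0, 480.3813894246465, 213.37743083843287], [0.0, 0.0, 1.0]] [[0.9447, -0.3276, -0.0157, -0.4976], [-0.1996, -0.5363, -0.8201, 0.14], [0.2602, 0.7778, -0.5721, 1.1892], [0.0, 0.0, 0.0, 1.0]]
wrist [[295.68789243538686, 0.0, 282.1996008544052], [0.0, 295.68789243538686, 206.36435712481642], [0.0, 0.0, 1.0]] [[1.0, -0.0006, 0.0003, 0.0006], [0.0005, 0.9658, 0.2593, -0.0658], [-0.0004, -0.2593, 0.9658, -0.1431], [0.0, 0.0, 0.0, 1.0]]
```

View pics/top0.png

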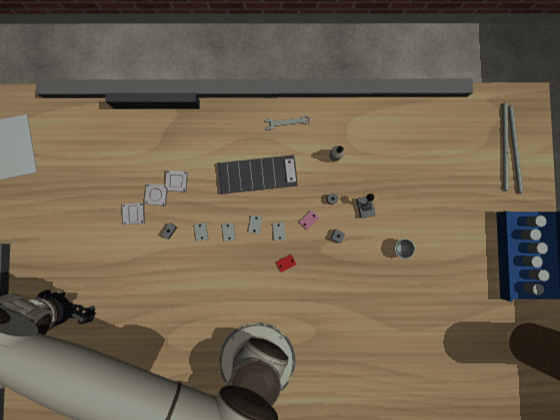

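View pics/side0.png

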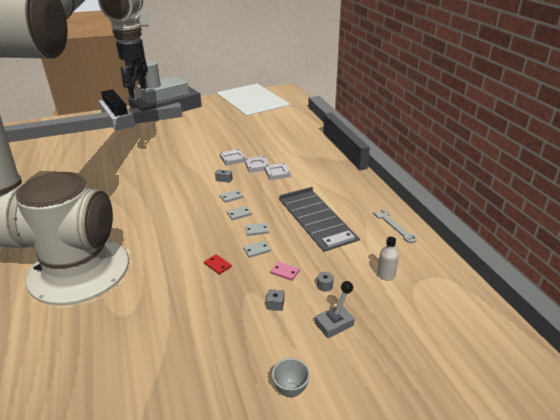

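View pics/wrist0.png

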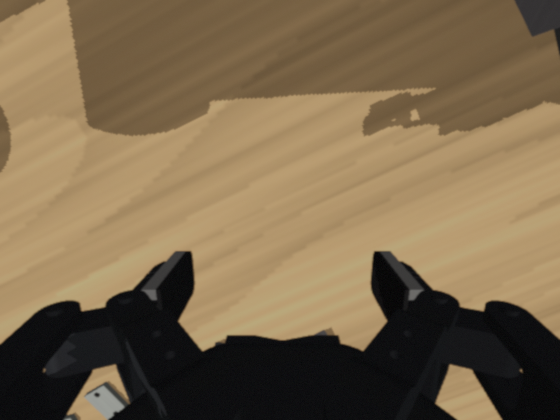

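```bash
cat > h.py <<'E'
import numpy as np, cv2
from workcell import bot
from scipy.spatial.transform import Rotation as R
def cam(n):
    o=bot.get_obs()
    c=bot.camera(n); K=c["intrinsics"]
    if n=="wrist":
        T=np.eye(4);T[:3,:3]=R.from_euler('xyz',o["tcp_rot"],degrees=True).as_matrix();T[:3,3]=o["ee_pos"]
        M=T@c["mount"]
    else: M=np.linalg.inv(c["view"])
    return c["pixels"][:,:,::-1].copy(),K,M
def unproj(K,M,uv,z):
    uv=np.atleast_2d(np.array(uv,float))
    d=np.c_[(uv-K[:2,2])/[K[0,0],K[1,1]],np.ones(len(uv))]@M[:3,:3].T
    o=M[:3,3]
    return o+d*((z-o[2])/d[:,2])[:,None]
def proj(K,M,P):
    P=np.atleast_2d(np.array(P,float)); q=(P-M[:3,3])@M[:3,:3]
    return np.c_[q[:,0]/q[:,2]*K[0,0]+K[0,2],q[:,1]/q[:,2]*K[1,1]+K[1,2]]
def crop(im,x0,y0,x1,y1,s,f):
    a=cv2.resize(im[y0:y1,x0:x1],None,fx=s,fy=s,interpolation=cv2.INTER_CUBIC)
    cv2.imwrite(f,a)
def save(n,**a): np.savez(n,**a)
E
python3 - <<'E'
import h,cv2
im=cv2.imread("pics/top0.png")
h.crop(im,110,140,270,260,5,"pics/t1.png")
h.crop(im,240,140,420,275,4,"pics/t2.png")
c,K,M=h.cam("top")
for n,uv,z in [("tray",(257,175),0),("nests",(175,181),.016),("n",(155,195),.016),("n",(133,213),.016),("obl",(168,231),.03),("p",(201,232),0.008),("p",(228,232),0.008),("p",(255,224),0.008),("p",(279,231),0.008),("rd",(332,199),0.03),("sq",(337,236),0.03),("base",(366,208),0.025),("ball",(370,198),.1),("oil",(336,155),.05),("pot",(404,249),.05),("pink",(308,220),.008),("red",(286,263),.008)]:
    print(n,h.unproj(K,M,uv,z)[0].round(3))
E
```

```text
tray [ 0.631 -0.003  0.   ]
nests [0.609 0.279 0.016]
n [0.561 0.347 0.016]
n [0.5   0.421 0.016]
obl [0.437 0.297 0.03 ]
p [0.434 0.19  0.008]
p [0.433 0.097 0.008]
p [0.46  0.004 0.008]
p [ 0.435 -0.078  0.008]
rd [ 0.543 -0.259  0.03 ]
sq [ 0.417 -0.274  0.03 ]
base [ 0.512 -0.376  0.025]
ball [ 0.539 -0.372  0.1  ]
oil [ 0.69  -0.272  0.05 ]
pot [ 0.372 -0.494  0.05 ]
pink [ 0.473 -0.179  0.008]
red [ 0.326 -0.101  0.008]
```

View pics/t1.png

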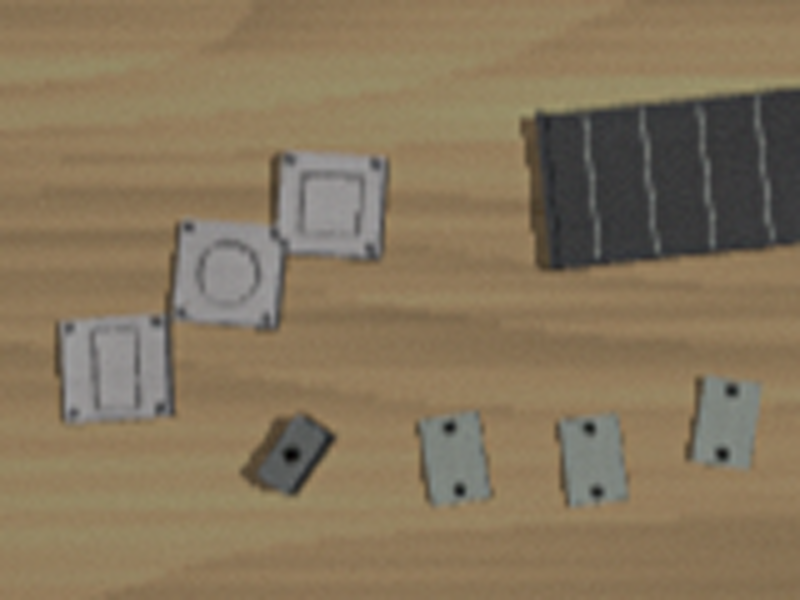

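View pics/t2.png

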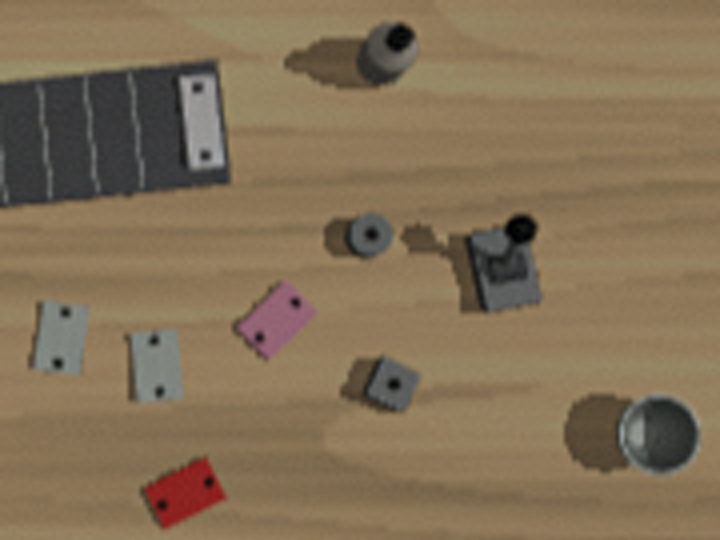

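{"fn": "send_rows", "kwargs": {"targets": [[0, 50, -50, 20, 10], [0, 100, -120, 50, 20], [0, 140, -180, 80, 25.5], [0, 160, -240, 100, 25.5], [0, 160, -240, 100, 25.5], [0, 160, -240, 100, 25.5], [0, 160, -240, 100, 25.5], [0, 160, -240, 100, 25.5]]}}

```text
time: 1.2
ee_pos: [0.3966, 0.2571, 0.3305]
tcp_rot: [-179.9, 0.0, 90.0]
wrist_force: [-0.7, 0.1, 0.3]
opening: 0.0856
```

```bash
python3 - <<'E'
import h,cv2,numpy as np
im,K,M=h.cam("wrist"); cv2.imwrite("pics/w1.png",im); np.savez("w1.npz",K=K,M=M)
o=h.bot.get_obs(); print(o["q"].round(1),o["ee_pos"],o["tcp_rot"],o["time"])
E
```

```text
[ 33.   -2.   14.3 106.3   0.   32.9] [0.39654396 0.25721099 0.33057556] [-1.79937342e+02  3.15580248e-02  9.00660721e+01] 1.25
```

View pics/w1.png

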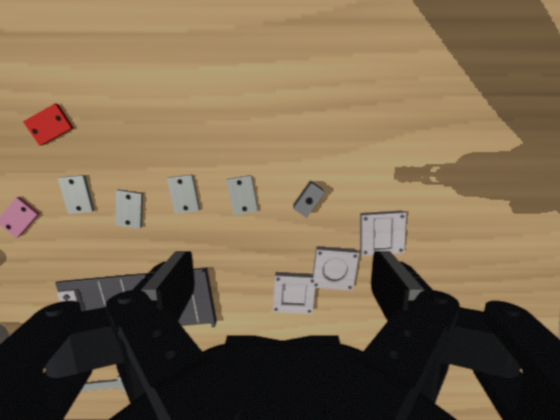

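{"fn": "send_rows", "kwargs": {"targets": [[1, 0, -120, 0, 0], [1, 10, -240, -10, 0], [1, 20, -360, -30, 0], [1, 30, -480, -50, 0], [1, 30, -560, -60, 0], [1, 30, -560, -60, 0], [1, 30, -560, -60, 0], [1, 30, -560, -60, 0], [1, 30, -560, -60, 0], [1, 30, -560, -60, 0]]}}

```text
time: 2.5
ee_pos: [0.4271, -0.306, 0.2687]
tcp_rot: [-179.8, -0.1, 89.8]
wrist_force: [0.1, 1.3, 0.4]
opening: -0.0002
```

```bash
python3 - <<'E'
import h,cv2,numpy as np
im,K,M=h.cam("wrist"); cv2.imwrite("pics/w2.png",im); np.savez("w2.npz",K=K,M=M)
o=h.bot.get_obs(); print(o["q"].round(1),o["ee_pos"],o["tcp_rot"],o["time"],o["opening"])
im,K,M=h.cam("side");cv2.imwrite("pics/s2.png",im);h.crop(im,240,240,420,375,4,"pics/s2c.png")
E
```

```text
[-35.5   2.7  12.   99.5   0.  -35.4] [ 0.42720351 -0.30444318  0.26958848] [-1.79860399e+02 -1.05826485e-01  8.98812934e+01] 2.55 0.0001897829280720585
```

View pics/w2.png

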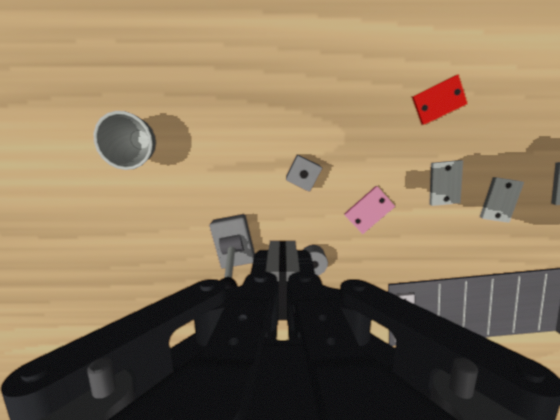

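View pics/s2c.png

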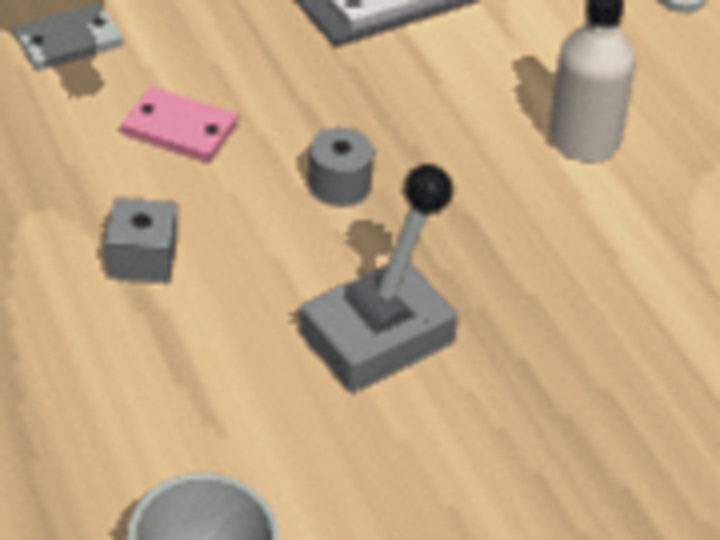

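```bash
python3 - <<'E'
import h,cv2,numpy as np
from scipy.optimize import least_squares
_,K,M=h.cam("top");_,K2,M2=h.cam("side")
f=lambda P:np.r_[h.proj(K,M,P)[0]-[370,197.2],h.proj(K2,M2,P)[0]-[347,287.2]]
r=least_squares(f,[.53,-.37,.1]);print("ball",r.x,r.fun)
c=np.load("w2.npz");im=cv2.imread("pics/w2.png")
h.crop(im,170,130,350,290,4,"pics/w2c.png")
_=[print(p,h.unproj(K,M,p,.025)[0].round(4)) for p in [(366.7,206.7)]]
E
```

```text
ball [ 0.54401926 -0.37311097  0.09767039] [ 0.2454511  -0.71228993 -0.46953313  0.07239336]
(366.7, 206.7) [ 0.5161 -0.3783  0.025 ]
```

View pics/w2c.png

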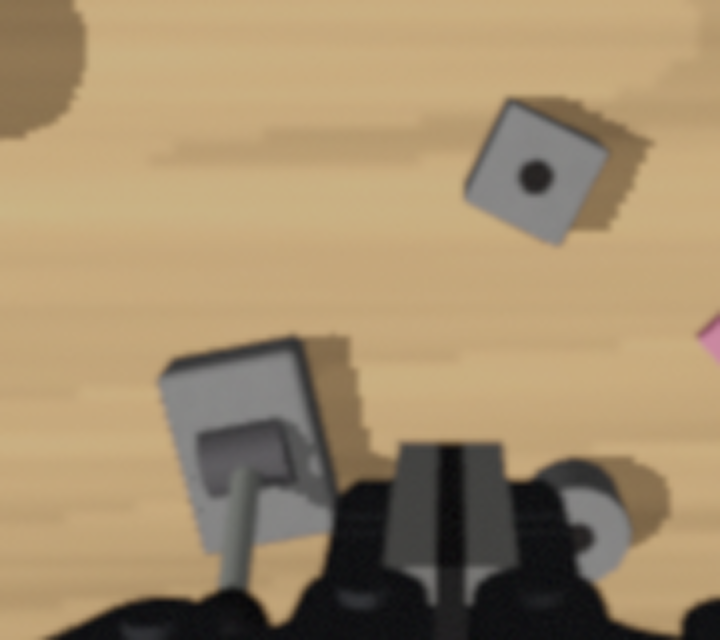

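{"fn": "send_rows", "kwargs": {"targets": [[1, 60, -25, -20, 7], [1, 120, -45, -50, 13], [1, 160, -57, -70, 13], [1, 163, -57, -100, 13], [1, 163, -57, -150, 13], [1, 163, -57, -187, 13], [1, 163, -57, -187, 13], [1, 163, -57, -187, 13]]}}

```text
time: 3.7
ee_pos: [0.5912, -0.3601, 0.0869]
tcp_rot: [179.9, 0.1, 103.0]
wrist_force: [0.5, -0.8, 0.3]
opening: 0.0002
```

```bash
python3 - <<'E'
import h,cv2,numpy as np
im,K,M=h.cam("side");h.crop(im,240,240,420,375,4,"pics/s3c.png")
o=h.bot.get_obs(); print(o["ee_pos"],o["wrist_force"])
E
```

```text
[ 0.5913729  -0.36057424  0.08740453] [0.3770927  0.13444747 1.81829151]
```

View pics/s3c.png

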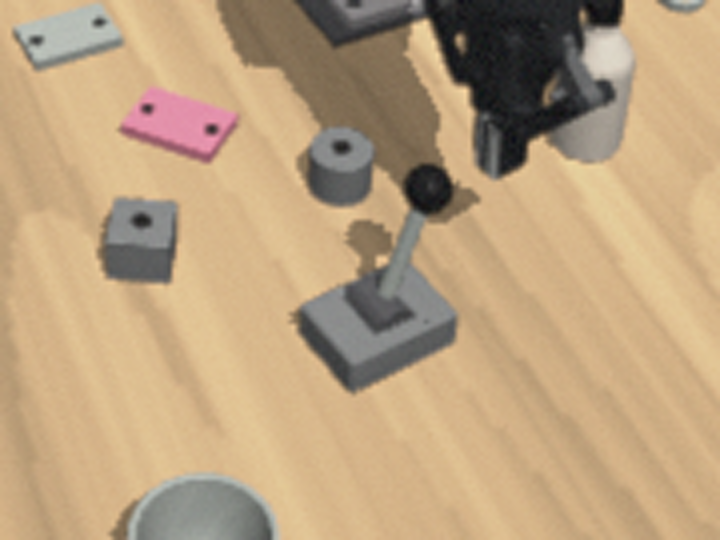

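{"fn": "send_rows", "kwargs": {"targets": [[1, -20, -4, -3, 0], [1, -34, -8, -3, 0], [1, -48, -11, -3, 0], [1, -62, -14, -3, 0], [1, -74, -17, -3, 0], [1, -80, -18, -3, 0], [1, -80, -18, -3, 0], [1, -80, -18, -3, 0]]}}

```text
time: 4.75
ee_pos: [0.5103, -0.3787, 0.0812]
tcp_rot: [-180.0, -0.0, 103.0]
wrist_force: [-0.2, -0.1, 0.9]
opening: -0.0002
```

```bash
python3 - <<'E'
import h,cv2,numpy as np
im,K,M=h.cam("side");h.crop(im,240,240,420,375,4,"pics/s4c.png")
o=h.bot.get_obs(); print(o["ee_pos"],o["wrist_force"])
E
```

```text
[ 0.51039076 -0.37865468  0.08119476] [-0.48485188  0.84810625  0.22024441]
```

View pics/s4c.png

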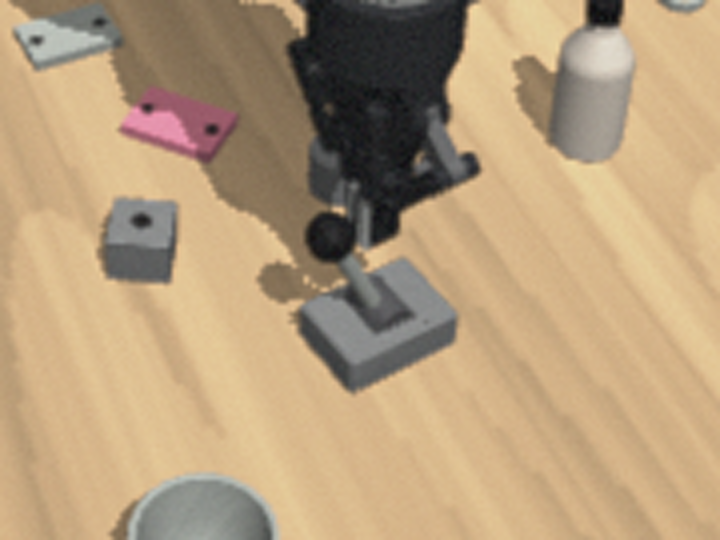

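{"fn": "send_rows", "kwargs": {"targets": [[1, -3, -1, 0, 0], [1, -6, -1, 0, 0], [1, -8, -2, 0, 0], [1, -8, -2, 0, 0]]}}

```text
time: 5.3
ee_pos: [0.504, -0.3799, 0.0812]
tcp_rot: [179.8, -0.0, 103.0]
wrist_force: [11.6, 4.9, -4.3]
opening: 0.0003
```

{"fn": "send_rows", "kwargs": {"targets": [[1, -2, 0, 0, 0], [1, -4, -1, 0, 0], [1, -4, -1, 0, 0]]}}

```text
time: 5.68
ee_pos: [0.5035, -0.38, 0.0814]
tcp_rot: [179.4, -0.0, 103.2]
wrist_force: [28.3, 7.7, -9.7]
opening: 0.0
```

{"fn": "send_rows", "kwargs": {"targets": [[1, 15, 3, 0, 0], [1, 25, 6, 10, 0], [0, 20, 10, 60, -5], [0, 0, 60, 120, -13], [0, -30, 120, 140, -13], [0, -30, 120, 140, -13], [0, -30, 120, 140, -13], [0, -30, 120, 140, -13]]}}

```text
time: 6.68
ee_pos: [0.4683, -0.2623, 0.2212]
tcp_rot: [-180.0, 0.0, 89.9]
wrist_force: [0.4, 0.1, -0.2]
opening: 0.0849
```

```bash
python3 - <<'E'
import h,cv2,numpy as np
im,K,M=h.cam("wrist"); cv2.imwrite("pics/w3.png",im); np.savez("w3.npz",K=K,M=M)
h.crop(im,180,80,380,230,4,"pics/w3c.png")
im,K,M=h.cam("side");h.crop(im,240,240,420,375,4,"pics/s5c.png")
o=h.bot.get_obs(); print(o["ee_pos"],o["tcp_rot"],o["wrist_force"],o["opening"])
E
```

```text
[ 0.46821132 -0.26244126  0.220451  ] [-1.79928197e+02 -2.79583748e-02  8.99181775e+01] [-0.15546907 -0.30882189  0.32846694] 0.0851050974477922
```

View pics/w3.png

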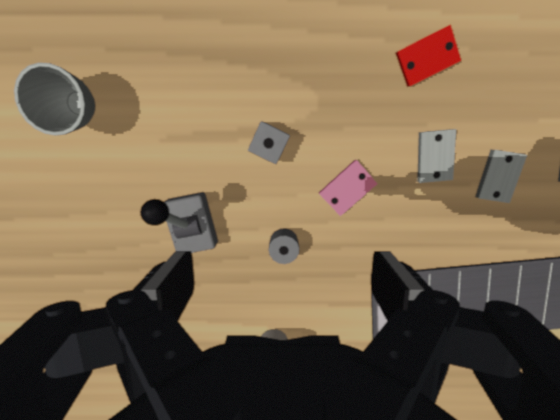

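View pics/w3c.png

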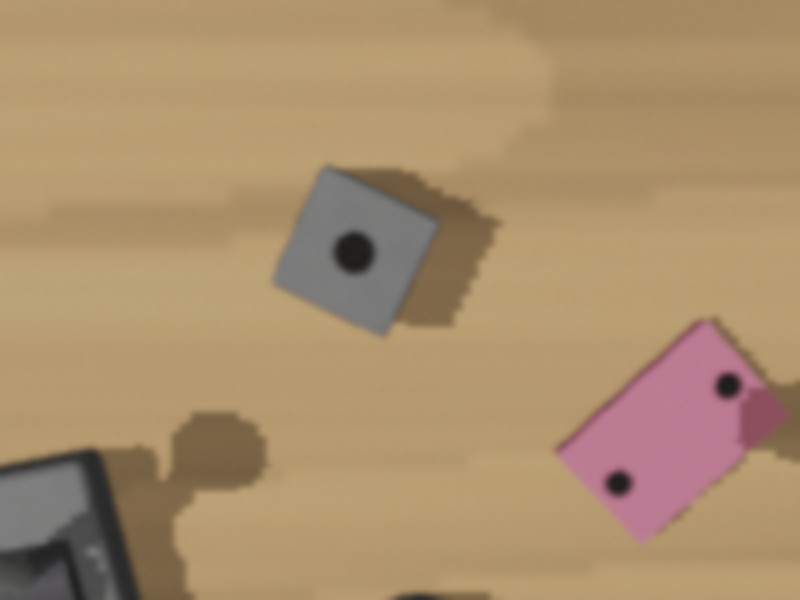

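View pics/s5c.png

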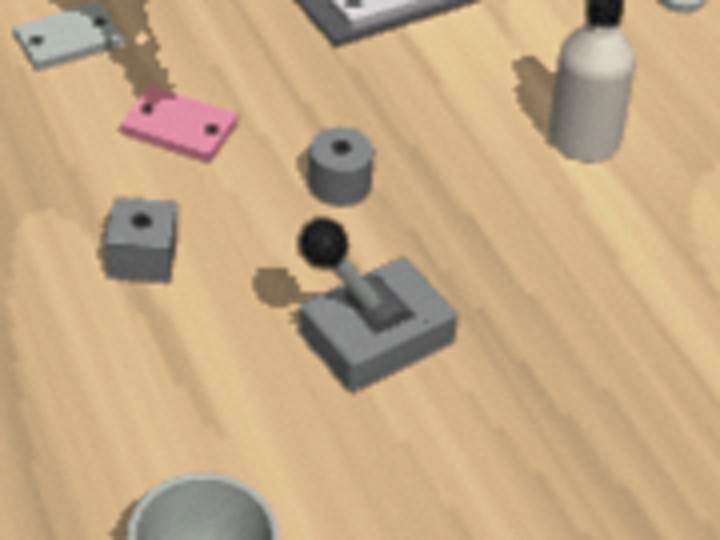

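```bash
cat >> h.py <<'E'
def quad(K,M,pts,z):
    P=unproj(K,M,pts,z)[:,:2]; e=np.diff(np.r_[P,P[:1]],axis=0)
    return P.mean(0).round(4), np.linalg.norm(e,axis=1).round(4), np.degrees(np.arctan2(e[:,1],e[:,0])).round(1)
E
python3 - <<'E'
import h,numpy as np
c=np.load("w3.npz");K,M=c["K"],c["M"]
q=np.array([(325,166),(437,221),(385,335),(273,280)])/4+[180,80]
print(h.quad(K,M,q,.03)); print(h.unproj(K,M,[(268.5,143),(283.5,250)],.03))
b=np.array([.516,-.378,0]);x=np.array([.974,.225,0])
_,K2,M2=h.cam("side")
for s,z in((-38,92),(-34,94),(38,92)): print(h.proj(K2,M2,b+x*s/1e3+[0,0,z/1e3]))
E
```

```text
(array([ 0.4198, -0.2764]), array([0.0338, 0.0344, 0.0346, 0.034 ]), array([  64.5,  -24.9, -116.2,  153.7]))
[[ 0.41992775 -0.27665713  0.03      ]
 [ 0.54763734 -0.26008842  0.03      ]]
[[319.73047694 301.55144217]]
[[321.38334095 300.04940966]]
[[349.53548496 287.07626171]]
```

{"fn": "send_rows", "kwargs": {"targets": [[0, -24, -7, -40, -10], [0, -48, -14, -100, -20], [0, -48, -14, -140, -25.7], [0, -48, -14, -180, -25.7], [0, -48, -14, -210, -25.7], [0, -48, -14, -210, -25.7], [0, -48, -14, -210, -25.7]]}}

```text
time: 7.7
ee_pos: [0.4206, -0.2763, 0.0123]
tcp_rot: [180.0, 0.0, 64.2]
wrist_force: [0.0, 0.3, -0.8]
opening: 0.0854
```

{"fn": "send_rows", "kwargs": {"targets": [[1, 0, 0, 0, 0], [1, 0, 0, 0, 0], [1, 0, 0, 0, 0], [1, 0, 0, 0, 0], [1, 0, 0, 0, 0], [1, 0, 0, 0, 0]], "squeeze": 60}}

```text
time: 8.45
ee_pos: [0.4206, -0.2761, 0.0122]
tcp_rot: [179.9, 0.0, 64.3]
wrist_force: [-0.2, 0.3, 5.1]
opening: 0.0347
```

```bash
python3 - <<'E'
import h,cv2,numpy as np
im=cv2.imread("pics/w1.png"); h.crop(im,265,195,415,320,5,"pics/w1c.png");h.crop(im,45,165,215,345,4,"pics/w1t.png")
E
```

```text
(no output)
```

View pics/w1c.png

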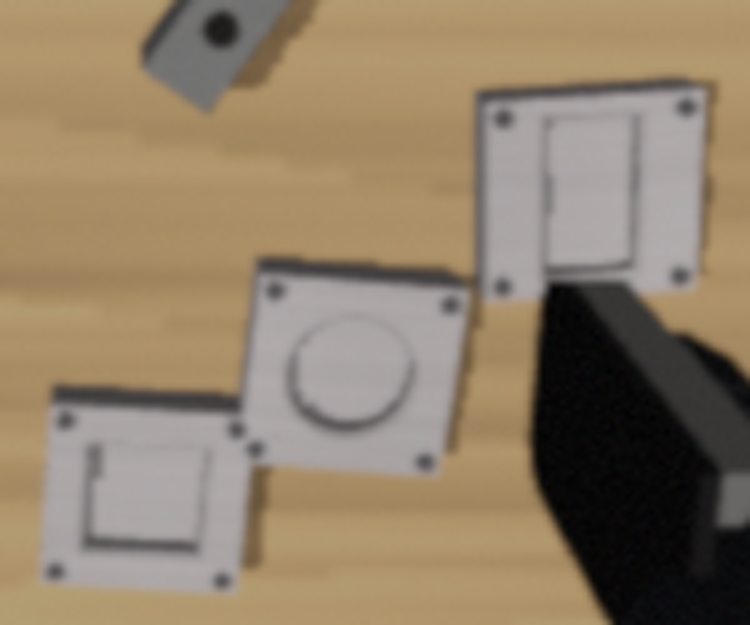

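```bash
python3 - <<'E'
import h,numpy as np
c=np.load("w1.npz");K,M=c["K"],c["M"]
for n,q in dict(sq=[(65,420),(236,430),(222,580),(55,572)],rd=[(275,291),(450,304),(425,461),(255,449)],ob=[(503,118),(686,107),(680,276),(502,287)],sqpocket=[(92,443),(209,447),(200,553),(85,547)],obp=[(546,118),(640,115),(634,266),(546,272)]).items():
    print(n,*h.quad(K,M,np.array(q)/5+[265,195],.016))
E
```

```text
sq [0.6141 0.2783] [0.0589 0.059  0.0592 0.0596] [ 86.3  -3.3 -93.1 176.4]
rd [0.5665 0.3481] [0.0591 0.059  0.0591 0.0591] [ 85.4  -4.7 -94.5 175.2]
ob [0.5017 0.4245] [0.059  0.0591 0.0592 0.0593] [  93.6    4.1  -86.1 -176.1]
sqpocket [0.6127 0.279 ] [0.0404 0.0416 0.0406 0.0408] [ 87.8  -3.1 -93.4 176.6]
obp [0.5002 0.424 ] [0.0304 0.0527 0.0292 0.0539] [  91.9    3.4  -85.8 -175.4]
```

{"fn": "send_rows", "kwargs": {"targets": [[1, 0, 0, 40, 0], [1, 0, 0, 100, 0], [1, 30, 60, 140, 8], [1, 50, 120, 140, 15], [1, 70, 180, 140, 22.3], [1, 90, 240, 140, 22.3], [1, 110, 300, 140, 22.3], [1, 130, 360, 140, 22.3], [1, 150, 420, 140, 22.3], [1, 170, 480, 140, 22.3]]}}

```text
time: 9.7
ee_pos: [0.5844, 0.1885, 0.1512]
tcp_rot: [180.0, 0.0, 86.6]
wrist_force: [0.9, -0.6, -0.5]
opening: 0.035
```

```bash
python3 - <<'E'
import h,cv2,numpy as np
im,K,M=h.cam("wrist"); cv2.imwrite("pics/w4.png",im); np.savez("w4.npz",K=K,M=M)
o=h.bot.get_obs(); print(o["ee_pos"],o["tcp_rot"],o["wrist_force"],o["opening"],o["q"].round(0))
E
```

```text
[0.58557491 0.19472686 0.14975642] [-1.79985455e+02 -1.46530938e-01  8.67762085e+01] [-6.93716323  2.41140595 -2.62448236] 0.035005558568901744 [18. 13. 10. 87.  0. 22.]
```

View pics/w4.png

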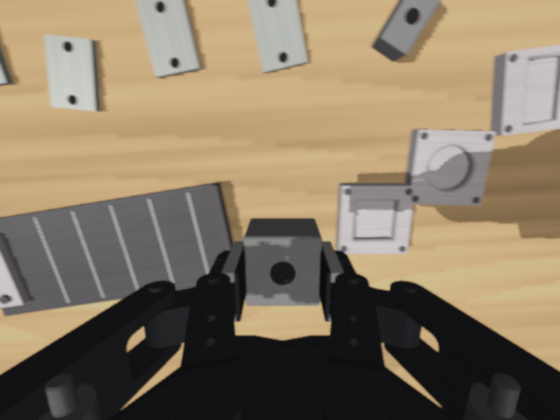

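{"fn": "send_rows", "kwargs": {"targets": [[1, 0, 0, 0, 0], [1, 0, 0, 0, 0], [1, 0, 0, 0, 0]]}}

```text
time: 10.12
ee_pos: [0.5841, 0.1851, 0.1517]
tcp_rot: [180.0, -0.0, 86.5]
wrist_force: [-0.9, -1.1, -1.1]
opening: 0.0346
```

```bash
python3 - <<'E'
import h,cv2,numpy as np
im,K,M=h.cam("wrist"); cv2.imwrite("pics/w5.png",im); np.savez("w5.npz",K=K,M=M)
h.crop(im,310,20,560,210,3,"pics/w5c.png")
h.crop(im,230,150,430,300,4,"pics/w5d.png")
o=h.bot.get_obs(); print(o["ee_pos"],o["tcp_rot"],o["wrist_force"],o["opening"],o["q"].round(0))
E
```

```text
[0.58413629 0.18519338 0.15173635] [ 1.79973103e+02 -7.18399365e-03  8.64703206e+01] [ 0.33035989 -0.33297243 -1.22373816] 0.03427349921244931 [18. 13. 10. 87. -0. 21.]
```

View pics/w5c.png

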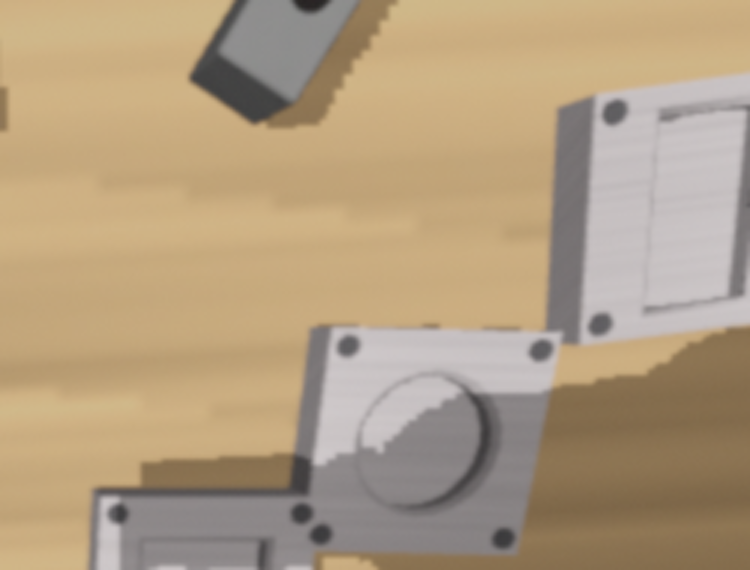

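View pics/w5d.png

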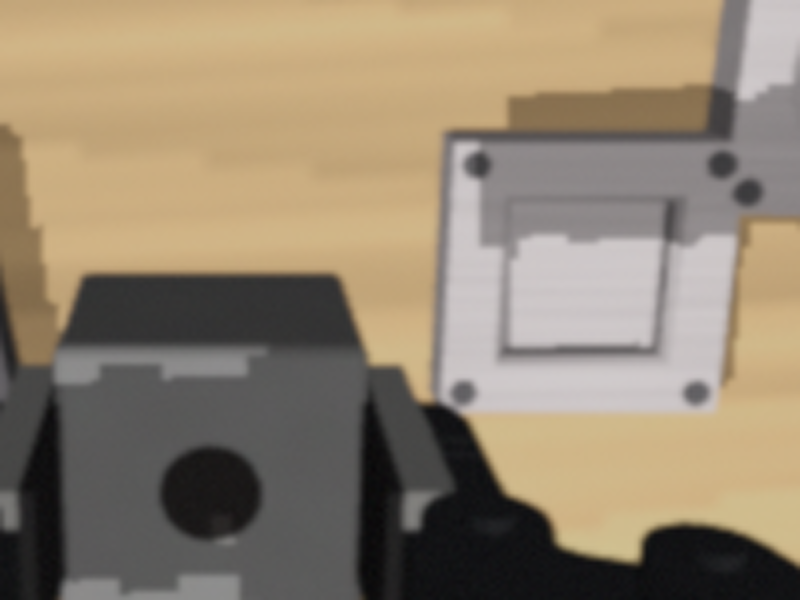

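```bash
python3 - <<'E'
import h,numpy as np
c=np.load("w5.npz");K,M=c["K"],c["M"]
print(h.quad(K,M,np.array([(477,165),(722,165),(696,393),(462,393)])/4+[230,150],.016))
print(h.quad(K,M,np.array([(348,346),(541,350),(503,538),(321,534)])/3+[310,20],.016))
E
```

```text
(array([0.6137, 0.2782]), array([0.059 , 0.0591, 0.0594, 0.0591]), array([ 86.4,  -3.5, -93.6, 176.1]))
(array([0.5662, 0.3482]), array([0.0593, 0.0592, 0.0591, 0.0591]), array([ 85.3,  -5. , -94.9, 175.2]))
```

{"fn": "send_rows", "kwargs": {"targets": [[1, 15, 47, 0, 0], [1, 30, 93, -40, 0], [1, 30, 93, -90, 0], [1, 30, 93, -110, 0], [1, 30, 93, -115, 0], [1, 30, 93, -120, 0], [1, 30, 93, -125, 0], [1, 30, 93, -130, 0], [1, 30, 93, -132, 0], [1, 30, 93, -132, 0]]}}

```text
time: 11.42
ee_pos: [0.6147, 0.2788, 0.0203]
tcp_rot: [179.9, 0.0, 86.5]
wrist_force: [-1.5, -4.8, 4.5]
opening: 0.0344
```

{"fn": "send_rows", "kwargs": {"targets": [[0.4, 0, 0, 0, 0], [0, 0, 0, 0, 0], [0, 0, 0, 0, 0], [0, 0, 0, 0, 0], [0, 0, 0, 40, 0], [0, 0, 0, 100, 0], [0, -30, -20, 160, 0], [0, -50, -20, 160, 0], [0, -50, -20, 160, 0], [0, -50, -20, 160, 0]]}}

```text
time: 12.68
ee_pos: [0.5644, 0.2594, 0.1784]
tcp_rot: [-180.0, 0.0, 86.6]
wrist_force: [0.2, 0.9, -0.2]
opening: 0.0853
```

```bash
python3 - <<'E'
import h,cv2,numpy as np
im,K,M=h.cam("wrist"); cv2.imwrite("pics/w6.png",im); np.savez("w6.npz",K=K,M=M)
o=h.bot.get_obs(); print(o["ee_pos"],o["tcp_rot"],o["wrist_force"],o["opening"],o["q"].round(0))
im,K,M=h.cam("side");cv2.imwrite("pics/s6.png",im)
E
```

```text
[0.56441624 0.25938027 0.17804664] [-1.79928752e+02  4.07271402e-02  8.65622889e+01] [-0.13540828 -0.55938899 -0.50628601] 0.08576554599409994 [25. 14. 15. 91. -0. 28.]
```

View pics/w6.png

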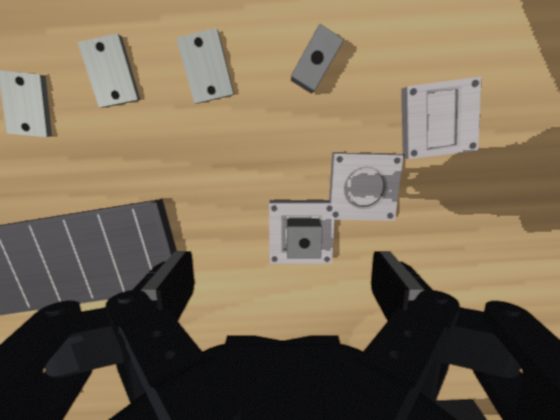

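View pics/s6.png

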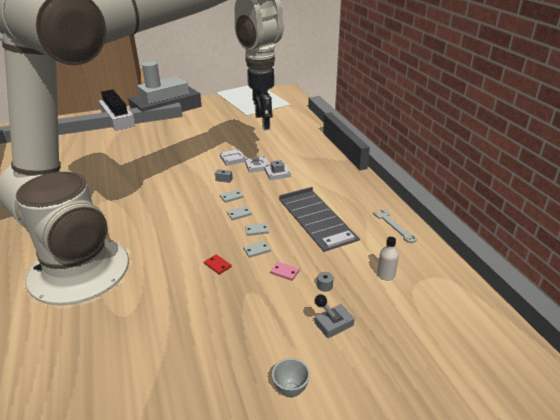

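```bash
python3 - <<'E'
import h,cv2,numpy as np
im=cv2.imread("pics/w6.png"); h.crop(im,280,10,500,170,3.6,"pics/w6c.png")
h.crop(im,0,20,250,210,3.2,"pics/w6p.png")
E
```

```text
(no output)
```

View pics/w6c.png

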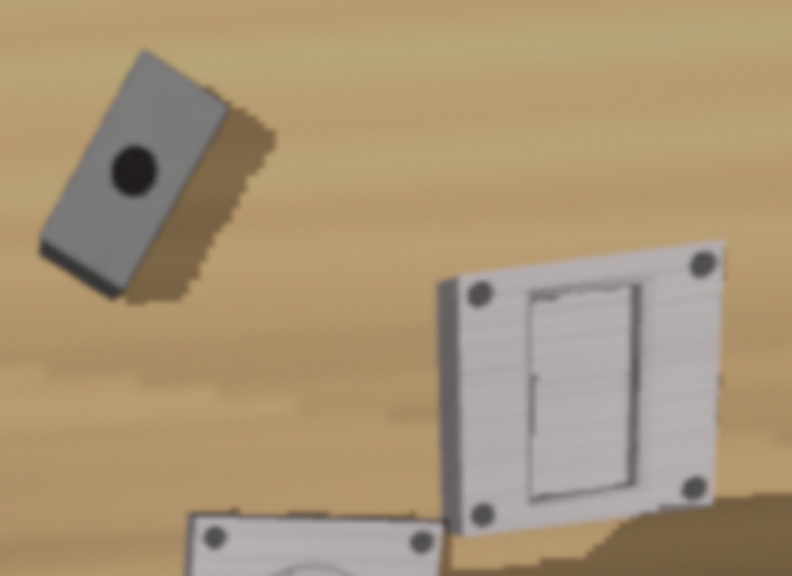

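```bash
python3 - <<'E'
import h,numpy as np
c=np.load("w6.npz");K,M=c["K"],c["M"]
f=lambda q:np.array(q)/3.6+[280,10]
print(h.quad(K,M,f([(145,50),(229,106),(123,288),(40,240)]),.03))
print(h.unproj(K,M,f([(134,171)]),.03))
print(h.quad(K,M,f([(480,294),(703,264),(694,488),(483,515)]),.016))
E
```

```text
(array([0.441, 0.299]), array([0.0244, 0.0488, 0.0242, 0.0497]), array([  56.4,  -34.2, -121.5,  146.1]))
[[0.44056912 0.29918202 0.03      ]]
(array([0.5012, 0.4245]), array([0.0593, 0.0592, 0.0591, 0.0592]), array([  93.8,    3.7,  -86.2, -176.1]))
```

{"fn": "send_rows", "kwargs": {"targets": [[0, -60, 20, -20, -10], [0, -110, 36, -60, -20], [0, -123.6, 39.7, -100, -30.5], [0, -123.6, 39.7, -140, -30.5], [0, -123.6, 39.7, -166, -30.5], [0, -123.6, 39.7, -166, -30.5], [1, -123.6, 39.7, -166, -30.5], [1, -123.6, 39.7, -166, -30.5], [1, -123.6, 39.7, -166, -30.5], [1, -123.6, 39.7, -166, -30.5]]}}

```text
time: 14.02
ee_pos: [0.4412, 0.2994, 0.0143]
tcp_rot: [180.0, -0.1, 56.1]
wrist_force: [-0.1, -0.7, 5.9]
opening: 0.0247
```

{"fn": "send_rows", "kwargs": {"targets": [[1, 0, 0, 0, 0], [1, 0, 0, 0, 0], [1, 0, 0, 0, 0]]}}

```text
time: 14.4
ee_pos: [0.4411, 0.2994, 0.0143]
tcp_rot: [180.0, -0.1, 56.1]
wrist_force: [-0.1, -0.4, 5.5]
opening: 0.0248
```

{"fn": "send_rows", "kwargs": {"targets": [[1, 0, 0, 50, 0], [1, 15, 30, 60, 10], [1, 35, 75, 60, 20], [1, 60, 125, 60, 30], [1, 60, 125, 60, 37.8], [1, 60, 125, 40, 37.8], [1, 60, 125, 25, 37.8], [1, 60, 125, 19, 37.8], [1, 60, 125, 15, 37.8]]}}

```text
time: 15.52
ee_pos: [0.5005, 0.4236, 0.0281]
tcp_rot: [-180.0, 0.0, 93.8]
wrist_force: [-0.3, -0.4, -1.3]
opening: 0.0245
```

{"fn": "send_rows", "kwargs": {"targets": [[1, 0, 0, -3, 0], [1, 0, 0, -5, 0], [1, 0, 0, -7, 0], [1, 0, 0, -7.5, 0], [1, 0, 0, -7.5, 0]]}}

```text
time: 16.15
ee_pos: [0.5008, 0.4242, 0.0224]
tcp_rot: [179.9, -0.0, 93.9]
wrist_force: [-2.8, -3.4, 7.8]
opening: 0.0248
```

{"fn": "send_rows", "kwargs": {"targets": [[0.5, 0, 0, 0, 0], [0, 0, 0, 0, 0], [0, 0, 0, 0, 0], [0, 0, 0, 0, 0], [0, 0, 0, 40, 0], [0, 0, 0, 100, 0], [0, -40, -40, 140, 0], [0, -60, -80, 180, -3], [0, -60, -80, 180, -3], [0, -60, -80, 180, -3]]}}

```text
time: 17.4
ee_pos: [0.4408, 0.3442, 0.2008]
tcp_rot: [180.0, -0.0, 90.9]
wrist_force: [-0.3, -0.4, -1.6]
opening: 0.0857
```

```bash
python3 - <<'E'
import h,cv2,numpy as np
im,K,M=h.cam("wrist"); cv2.imwrite("pics/w7.png",im); np.savez("w7.npz",K=K,M=M)
o=h.bot.get_obs(); print(o["ee_pos"],o["tcp_rot"],o["wrist_force"],o["opening"],o["q"].round(0))
E
```

```text
[0.44072599 0.3443024  0.19980464] [-1.79962495e+02  2.25410263e-02  9.08723563e+01] [ 0.06908176  0.53986887 -0.5794054 ] 0.0853449782212614 [38.  6.  7. 92.  0. 37.]
```

View pics/w7.png

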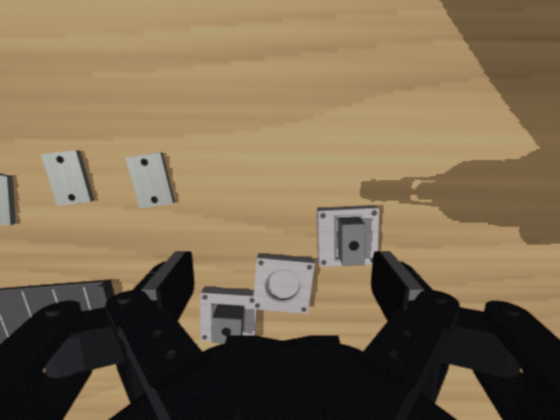

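{"fn": "send_rows", "kwargs": {"targets": [[0, 0, -60, 0, 0], [0, 0, -120, 0, 0], [0, 10, -180, 0, 0], [0, 20, -240, 0, 0], [0, 30, -300, 0, 0], [0, 30, -360, 0, 0], [0, 40, -420, 0, 0], [0, 50, -480, 0, 0], [0, 55, -540, 0, 0], [0, 55, -604, 0, 0]]}}

```text
time: 18.7
ee_pos: [0.496, -0.2602, 0.1985]
tcp_rot: [-179.9, -0.1, 90.9]
wrist_force: [1.1, 0.2, 0.6]
opening: 0.0853
```

{"fn": "send_rows", "kwargs": {"targets": [[0, 0, 0, 0, 0], [0, 0, 0, 0, 0]]}}

```text
time: 18.95
ee_pos: [0.4957, -0.2583, 0.199]
tcp_rot: [-179.9, -0.1, 90.8]
wrist_force: [-0.1, 0.0, 0.4]
opening: 0.0853
```

```bash
python3 - <<'E'
import h,cv2,numpy as np
im,K,M=h.cam("wrist"); cv2.imwrite("pics/w8.png",im); np.savez("w8.npz",K=K,M=M)
o=h.bot.get_obs(); print(o["ee_pos"],o["tcp_rot"],o["wrist_force"],o["opening"],o["q"].round(0))
E
```

```text
[ 0.49581041 -0.25767369  0.19954537] [-1.79902382e+02 -7.02080619e-02  9.09008087e+01] [ 0.21092211  0.52593217 -0.77525285] 0.08566948674262691 [-27.   6.   7.  92.   0. -28.]
```

View pics/w8.png

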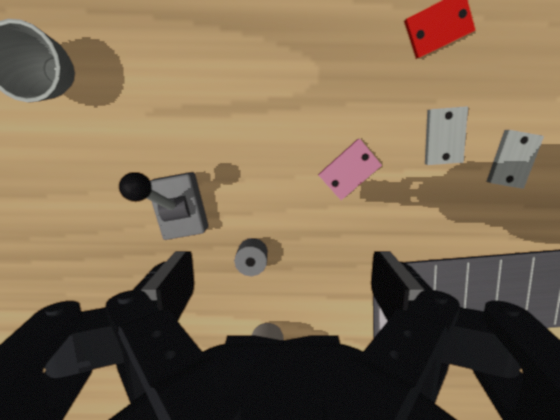

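```bash
python3 - <<'E'
import h,cv2,numpy as np
im=cv2.imread("pics/w8.png");h.crop(im,200,220,300,295,8,"pics/w8c.png")
c=np.load("w8.npz")
print(h.unproj(c["K"],c["M"],[(250,261)],.03))
E
```

```text
[[ 0.57897612 -0.2929994   0.03      ]]
```

View pics/w8c.png

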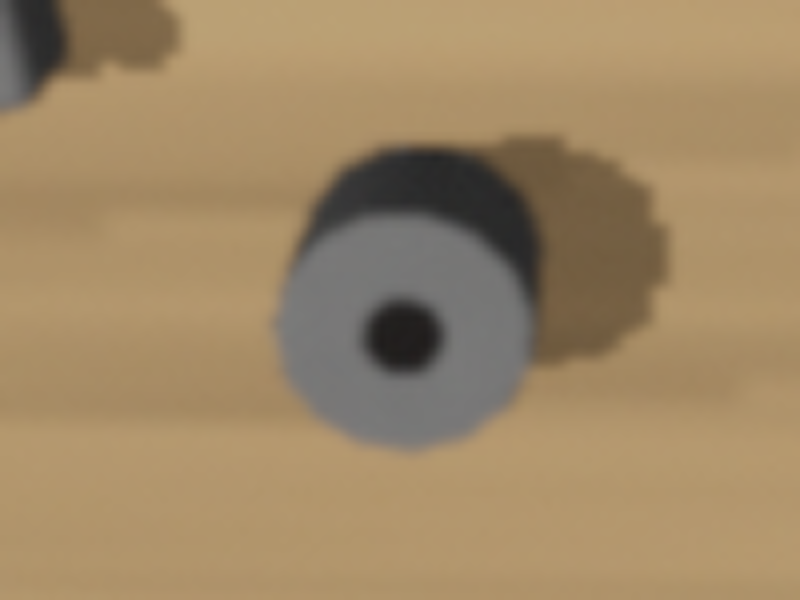

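{"fn": "send_rows", "kwargs": {"targets": [[0, 40, -17, -20, 7], [0, 83.5, -35, -60, 14], [0, 83.5, -35, -110, 14], [0, 83.5, -35, -150, 14], [0, 83.5, -35, -187, 14], [0, 83.5, -35, -187, 14], [1, 83.5, -35, -187, 14], [1, 83.5, -35, -187, 14], [1, 83.5, -35, -187, 14], [1, 83.5, -35, -187, 14]]}}

```text
time: 20.25
ee_pos: [0.5801, -0.2938, 0.016]
tcp_rot: [179.9, 0.1, 104.9]
wrist_force: [-0.2, 1.3, 7.1]
opening: 0.0357
```

{"fn": "send_rows", "kwargs": {"targets": [[1, 0, 0, 0, 0], [1, 0, 0, 0, 0], [1, 0, 0, 0, 0]]}}

```text
time: 20.62
ee_pos: [0.5801, -0.2938, 0.016]
tcp_rot: [179.8, 0.1, 104.9]
wrist_force: [-0.4, 0.7, 6.7]
opening: 0.0356
```

{"fn": "send_rows", "kwargs": {"targets": [[1, 0, 0, 60, 0], [1, -10, 40, 120, 0], [1, -20, 100, 134, -10], [1, -30, 160, 134, -20], [1, -30, 220, 134, -30], [1, -30, 280, 134, -40], [1, -30, 340, 134, -50], [1, -30, 400, 134, -60], [1, -30, 460, 134, -69], [1, -30, 520, 134, -69]]}}

```text
time: 21.88
ee_pos: [0.549, 0.2201, 0.1487]
tcp_rot: [180.0, -0.1, 35.7]
wrist_force: [1.7, 0.0, -1.7]
opening: 0.0358
```

{"fn": "send_rows", "kwargs": {"targets": [[1, 5, 40, 0, 0], [1, 5, 80, 0, 0], [1, 5, 80, 0, 0], [1, 5, 80, 0, 0]]}}

```text
time: 22.38
ee_pos: [0.5541, 0.2978, 0.1481]
tcp_rot: [180.0, -0.0, 35.9]
wrist_force: [0.5, 0.0, -1.2]
opening: 0.0355
```

Check the held block (grip may have slipped) before lowering.

```bash
python3 - <<'E'
import h,cv2,numpy as np
im,K,M=h.cam("wrist"); cv2.imwrite("pics/w9.png",im); np.savez("w9.npz",K=K,M=M)
o=h.bot.get_obs(); print(o["ee_pos"],o["tcp_rot"],o["wrist_force"],o["opening"],o["q"].round(0))
E
```

```text
[0.55423737 0.29738719 0.14817113] [ 1.79985157e+02 -1.35244195e-02  3.58224796e+01] [-0.07670806  0.0927282  -1.15041446] 0.035628603562578624 [28. 15. 12. 87. -0. 82.]
```

View pics/w9.png

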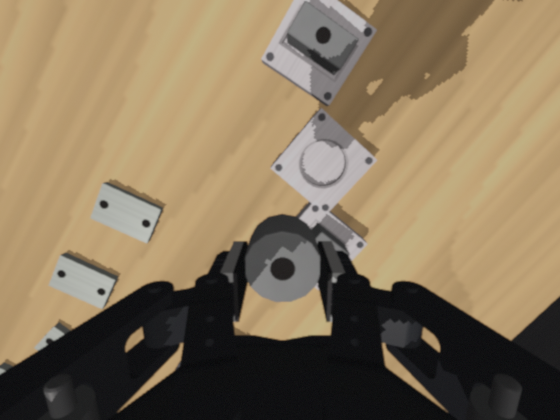

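```bash
python3 - <<'E'
import h,numpy as np
c=np.load("w9.npz");K,M=c["K"],c["M"]
print(h.unproj(K,M,[(283,268.5)],.162))
print(h.quad(K,M,[(321.5,117),(369,160.5),(324.5,208),(278,167)],.016))
E
```

```text
[[0.55439016 0.2987768  0.162     ]]
(array([0.566, 0.347]), array([0.0595, 0.0603, 0.0597, 0.0592]), array([ -4.6, -95.1, 174.4,  84.7]))
```

{"fn": "send_rows", "kwargs": {"targets": [[1, 6, 25, 0, 0], [1, 12, 49.5, 0, 0], [1, 12, 49.5, -50, 0], [1, 12, 49.5, -90, 0], [1, 12, 49.5, -107, 0], [1, 12, 49.5, -112, 0], [1, 12, 49.5, -117, 0], [1, 12, 49.5, -122, 0], [1, 12, 49.5, -124, 0], [1, 12, 49.5, -124, 0]]}}

```text
time: 23.68
ee_pos: [0.5662, 0.3479, 0.0241]
tcp_rot: [180.0, -0.0, 35.9]
wrist_force: [-0.3, -0.1, -1.1]
opening: 0.0355
```

{"fn": "send_rows", "kwargs": {"targets": [[1, 0, 0, -1, 0], [0.5, 0, 0, -1, 0], [0, 0, 0, -1, 0], [0, 0, 0, -1, 0], [0, 0, 0, -1, 0], [0, 0, 0, 40, 0], [0, 0, 0, 100, 0], [0, -50, -40, 140, 10], [0, -100, -90, 180, 20], [0, -100, -90, 180, 30]]}}

```text
time: 24.92
ee_pos: [0.465, 0.2566, 0.2062]
tcp_rot: [179.9, -0.1, 66.2]
wrist_force: [-0.2, -0.1, -0.2]
opening: 0.0855
```

{"fn": "send_rows", "kwargs": {"targets": [[0.3, -10, -60, 0, 11], [0.3, -20, -120, 0, 22], [0.3, -20, -150, -10, 24], [0.3, -20, -150, -10, 24], [0.3, -20, -150, -10, 24], [0.3, -20, -150, -10, 24]]}}

```text
time: 25.68
ee_pos: [0.4463, 0.1085, 0.1939]
tcp_rot: [180.0, -0.0, 89.9]
wrist_force: [0.2, -1.3, -0.5]
opening: 0.0597
```

```bash
python3 - <<'E'
import h,cv2,numpy as np
im,K,M=h.cam("wrist"); cv2.imwrite("pics/w10.png",im); np.savez("w10.npz",K=K,M=M)
o=h.bot.get_obs(); print(o["ee_pos"],o["tcp_rot"],o["wrist_force"],o["opening"],o["q"].round(0))
E
```

```text
[0.44625054 0.10852625 0.19389118] [ 1.79995571e+02 -8.26829427e-03  8.99098559e+01] [0.50450678 0.79665033 0.6310955 ] 0.05994785875784399 [14. -8. -7. 91.  0. 14.]
```

View pics/w10.png

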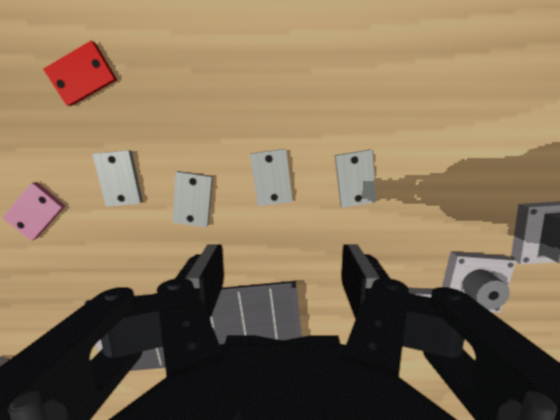

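{"fn": "send_rows", "kwargs": {"targets": [[0, 20, -10, 10, -10], [0, 50, -20, 30, -20], [0, 80, -30, 50, -31], [0, 110, -40, 66, -42], [0, 154, -40, 66, -52], [0, 154, -40, 66, -63], [0, 154, -40, 66, -73], [0, 154, -40, 66, -84], [0, 154, -40, 66, -84], [0, 154, -40, 66, -84]]}}

```text
time: 26.98
ee_pos: [0.6002, 0.0682, 0.2597]
tcp_rot: [-180.0, 0.0, 6.1]
wrist_force: [-0.3, 0.5, 0.4]
opening: 0.0853
```

```bash
python3 - <<'E'
import h,cv2,numpy as np
im,K,M=h.cam("wrist"); cv2.imwrite("pics/w11.png",im); np.savez("w11.npz",K=K,M=M)
o=h.bot.get_obs(); print(o["ee_pos"],o["tcp_rot"],o["wrist_force"],o["opening"],o["q"].round(0))
E
```

```text
[0.60014976 0.06806846 0.25970467] [1.79998839e+02 5.71704157e-03 6.07986957e+00] [ 0.27139172 -0.60163069  0.60417312] 0.08551461403173832 [ 6. 14. 23. 99. -0. 90.]
```

View pics/w11.png

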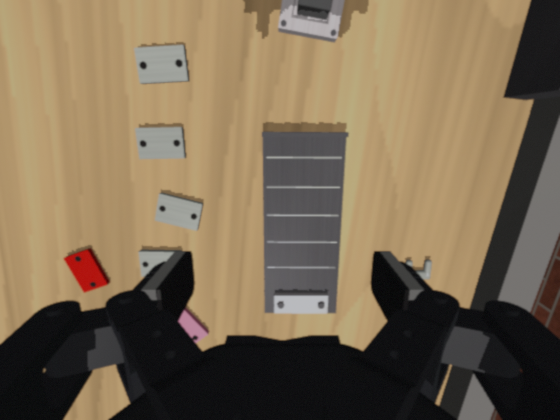

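```bash
python3 - <<'E'
import h,cv2,numpy as np
im=cv2.imread("pics/w11.png");h.crop(im,245,110,365,210,6,"pics/w11a.png");h.crop(im,245,220,365,320,6,"pics/w11b.png")
E
```

```text
(no output)
```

View pics/w11a.png

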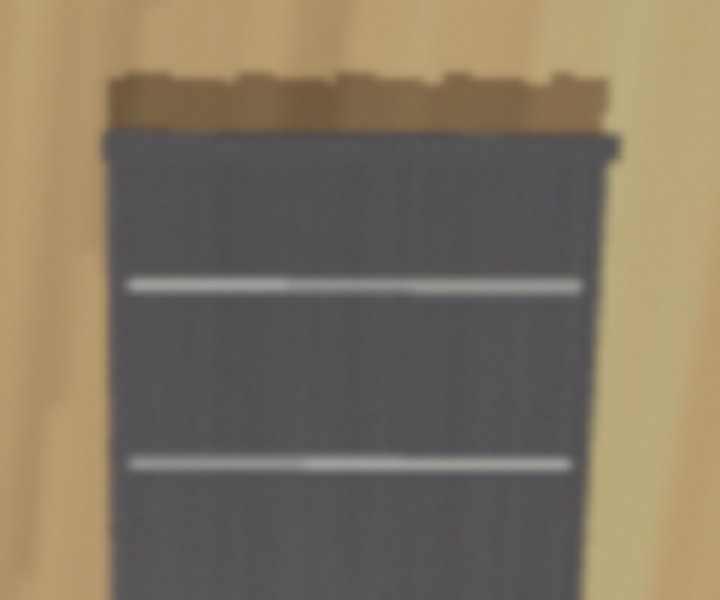

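View pics/w11b.png

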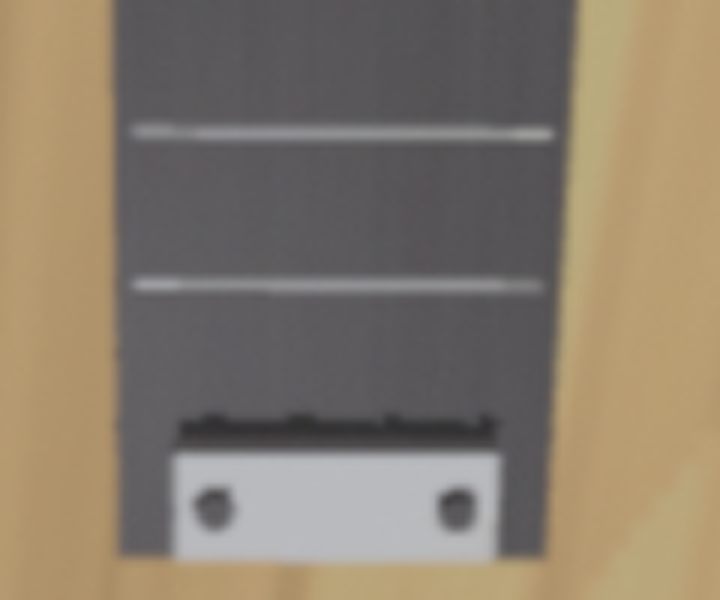

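```bash
python3 - <<'E'
import h,numpy as np
from scipy.optimize import least_squares
c=np.load("w11.npz");K,M=c["K"],c["M"]
a=np.array([[(127,285.5),(582,287)],[(128,464),(572,464.5)]])/6+[245,110]
b=np.array([[(132,131),(553,134)],[(132,284.5),(544,287.5)]])/6+[245,220]
X=[102,62,-18,-58]; P=[h.unproj(K,M,l,.006)[:,:2] for l in [*a,*b]]
for p in P: print(p.mean(0).round(4),np.linalg.norm(p[1]-p[0]).round(4),np.degrees(np.arctan2(*(p[1]-p[0])[::-1])).round(2))
mid=np.array([p.mean(0) for p in P])
f=lambda v:(mid-np.c_[v[0]+np.cos(v[2])*np.array(X)/1e3,v[1]+np.sin(v[2])*np.array(X)/1e3]).ravel()
r=least_squares(f,[.63,0,1.6]);print("tray",r.x,np.degrees(r.x[2]),(r.fun*1e3).round(2))
c=np.load("w10.npz");K,M=c["K"],c["M"]
for n,q in dict(A=[(112,159),(121,199)],B=[(193,182),(189,221)],C=[(268,159),(274,197)],D=[(354,160),(359,198)]).items():
    p=h.unproj(K,M,q,.008)[:,:2]; d=p[1]-p[0]; print(n,p.mean(0).round(4),np.linalg.norm(d).round(4),np.degrees(np.arctan2(d[1],d[0])).round(1))
c=np.load("w11.npz");K,M=c["K"],c["M"]
for n,q in dict(B=[(162,208),(194,216)],C=[(144,143),(178,143)],D=[(143,65),(179,63)]).items():
    p=h.unproj(K,M,q,.008)[:,:2]; d=p[1]-p[0]; print(n,p.mean(0).round(4),np.linalg.norm(d).round(4),np.degrees(np.arctan2(d[1],d[0])).round(1))
E
```

```text
[0.6262 0.0979] 0.1009 5.91
[0.6302 0.0579] 0.1011 6.03
[ 0.6384 -0.0216] 0.1008 5.67
[ 0.6423 -0.0617] 0.101 5.65
tray [ 0.63649535 -0.0037929   1.67159244] 95.77519164160177 [-0.02  0.18 -0.03 -0.    0.1   0.06 -0.05 -0.24]
A [ 0.4372 -0.0768] 0.0456 4.3
B [0.4635 0.0047] 0.0469 -10.3
C [0.4365 0.0968] 0.0436 8.2
D [0.4378 0.193 ] 0.044 10.9
B [0.4613 0.0052] 0.0449 -8.8
C [0.4377 0.0971] 0.0445 6.1
D [0.4376 0.1923] 0.0444 9.0
```

{"fn": "send_rows", "kwargs": {"targets": [[0.35, -30, -20, 0, 10], [0.35, -60, -60, -20, 20], [0.35, -90, -90, -40, 31], [0.35, -120, -120, -60, 42], [0.35, -150, -145, -80, 52], [0.35, -170, -145, -100, 63], [0.35, -170, -145, -110, 73], [0.35, -170, -145, -110, 84], [0.35, -170, -145, -110, 88], [0.35, -170, -145, -110, 88]], "squeeze": 40}}

```text
time: 28.28
ee_pos: [0.4301, -0.0772, 0.1499]
tcp_rot: [180.0, 0.0, 93.9]
wrist_force: [0.2, 0.0, 0.1]
opening: 0.0555
```

```bash
cat > snap.py <<'E'
import sys,h,cv2,numpy as np
n=sys.argv[1]
im,K,M=h.cam("wrist"); cv2.imwrite(f"pics/{n}.png",im); np.savez(f"{n}.npz",K=K,M=M)
o=h.bot.get_obs(); print(o["time"],o["ee_pos"].round(4),o["tcp_rot"].round(2),o["wrist_force"].round(1),o["opening"].round(4))
if len(sys.argv)>2:
    a=list(map(float,sys.argv[2:])); h.crop(im,*map(int,a[:4]),a[4],f"pics/{n}c.png")
E
python3 snap.py w12 180 80 380 230 4
```

```text
Traceback (most recent call last):
  File "snap.py", line 4, in <module>
    o=h.bot.get_obs(); print(o["time"],o["ee_pos"].round(4),o["tcp_rot"].round(2),o["wrist_force"].round(1),o["opening"].round(4))
                                                                                                            ^^^^^^^^^^^^^^^^^^
AttributeError: 'float' object has no attribute 'round'
```

```bash
sed -i 's/o\["opening"\].round(4)/round(o["opening"],4)/' snap.py
python3 snap.py w12 200 100 400 250 4
```

```text
28.375 [ 0.4301 -0.0773  0.1499] [179.99   0.    93.82] [ 0.2  0.1 -0.8] 0.0557
```

View pics/w12c.png

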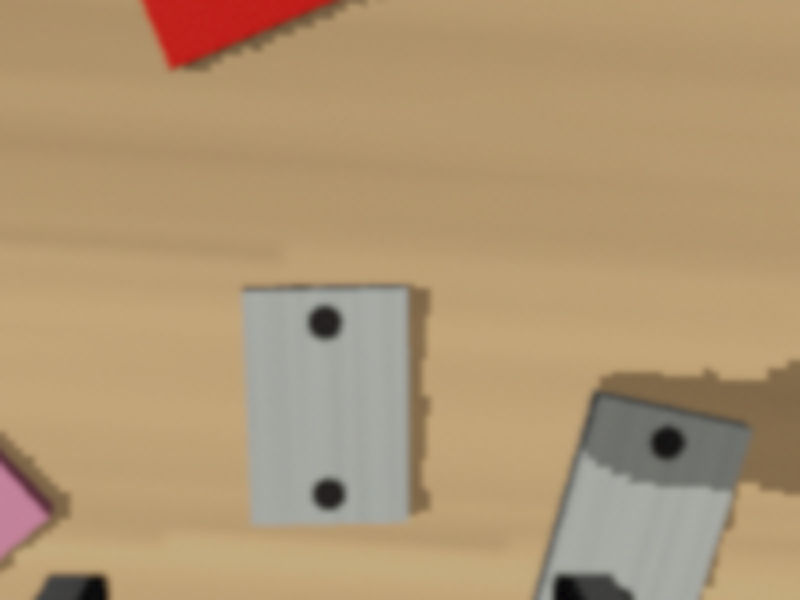

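```bash
cat > plate.py <<'E'
import sys,h,numpy as np
n=sys.argv[1]; v=list(map(float,sys.argv[2:])); x0,y0,s=v[:3]
p=np.array(v[3:]).reshape(-1,2)/s+[x0,y0]
c=np.load(n+".npz")
P=h.unproj(c["K"],c["M"],p,.008)[:,:2]; d=P[1]-P[0]
print(P[:2].mean(0).round(4),np.linalg.norm(d).round(4),np.degrees(np.arctan2(d[1],d[0])).round(1))
if len(p)>2: print(h.quad(c["K"],c["M"],p[2:],.008))
E
python3 plate.py w12 200 100 4 324 322 329 494 242 288 408 286 410 522 250 523
```

```text
[ 0.4371 -0.0766] 0.0441 5.4
(array([ 0.4367, -0.0764]), array([0.0402, 0.0605, 0.0408, 0.0602]), array([  94.5,    5.3,  -85.8, -175.3]))
```

{"fn": "send_rows", "kwargs": {"targets": [[0.35, -1, 0, -50, 1], [0.35, -1, 0, -100, 1], [0.35, -1, 0, -135, 1], [0.35, -1, 0, -146, 1], [0.35, -1, 0, -146, 1], [0.35, -1, 0, -146, 1]]}}

```text
time: 29.12
ee_pos: [0.4302, -0.0775, 0.0054]
tcp_rot: [179.9, 0.0, 94.8]
wrist_force: [-0.3, 0.6, -0.3]
opening: 0.0554
```

{"fn": "send_rows", "kwargs": {"targets": [[0.35, 0, 0, -3, 0], [0.35, 0, 0, -6, 0], [0.35, 0, 0, -6, 0]]}}

```text
time: 29.5
ee_pos: [0.429, -0.0773, -0.0023]
tcp_rot: [-180.0, -0.0, 94.9]
wrist_force: [-0.0, -0.3, -0.4]
opening: 0.0553
```

{"fn": "send_rows", "kwargs": {"targets": [[1, 0, 0, 0, 0], [1, 0, 0, 0, 0], [1, 0, 0, 0, 0], [1, 0, 0, 0, 0], [1, 0, 0, 0, 0]], "squeeze": 40}}

```text
time: 30.12
ee_pos: [0.4298, -0.0775, -0.0012]
tcp_rot: [179.9, 0.0, 94.9]
wrist_force: [-0.7, -0.2, 7.2]
opening: 0.0384
```

{"fn": "send_rows", "kwargs": {"targets": [[1, 0, 0, 40, 0], [1, 0, 0, 90, -9], [1, 40, 0, 100, -19], [1, 80, 0, 100, -30], [1, 120, 0, 100, -40], [1, 160, -5, 100, -51], [1, 200, -5, 100, -61], [1, 214.6, -4.7, 100, -72], [1, 214.6, -4.7, 100, -82], [1, 214.6, -4.7, 100, -89.1]]}}

```text
time: 31.38
ee_pos: [0.6437, -0.0819, 0.097]
tcp_rot: [-180.0, 0.1, 5.5]
wrist_force: [-1.0, -0.7, -1.6]
opening: 0.0387
```

{"fn": "send_rows", "kwargs": {"targets": [[1, 0, 0, 0, 0], [1, 0, 0, 0, 0]]}}

```text
time: 31.62
ee_pos: [0.6436, -0.082, 0.0976]
tcp_rot: [-180.0, 0.0, 5.9]
wrist_force: [0.6, -0.1, -2.1]
opening: 0.0386
```

```bash
python3 snap.py w13 180 80 380 330 2.4
```

```text
31.675 [ 0.6436 -0.082   0.0977] [-1.80e+02  2.00e-02  5.89e+00] [ 0.1  0.  -1.2] 0.0387
```

View pics/w13c.png

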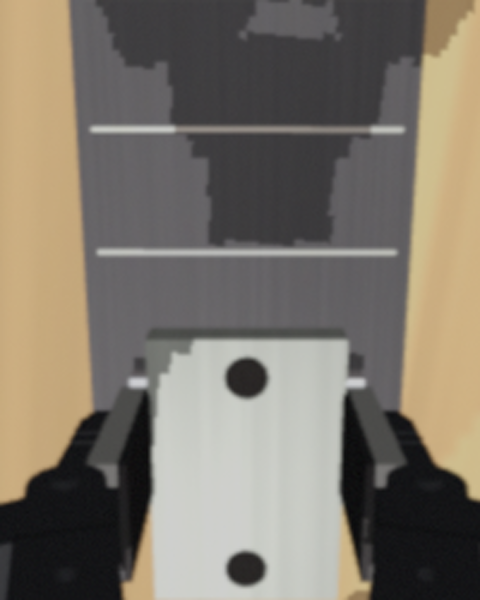

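```bash
cat > tr.py <<'E'
import sys,h,numpy as np
# usage: tr.py snap x0 y0 s z u v u v ... -> tray coords mm
n=sys.argv[1]; v=list(map(float,sys.argv[2:])); x0,y0,s,z=v[:4]
p=np.array(v[4:]).reshape(-1,2)/s+[x0,y0]
c=np.load(n+".npz"); P=h.unproj(c["K"],c["M"],p,z)[:,:2]
a=np.radians(95.78); R=np.array([[np.cos(a),np.sin(a)],[-np.sin(a),np.cos(a)]])
print(((P-[.6365,-.0038])@R.T*1e3).round(1).tolist())
E
cat > where.py <<'E'
import h,numpy as np
o=h.bot.get_obs();a=np.radians(95.78); R=np.array([[np.cos(a),np.sin(a)],[-np.sin(a),np.cos(a)]])
print(o["time"],(R@(o["ee_pos"][:2]-[.6365,-.0038])*1e3).round(1),o["ee_pos"].round(4),o["tcp_rot"].round(2),o["wrist_force"].round(1))
E
python3 where.py
python3 tr.py w13 180 80 2.4 .107 147 340 347 340 246 377 246 569
python3 tr.py w13 180 80 2.4 .006 97 253 397 253 90 129 405 129
```

```text
31.675 [-78.5   0.8] [ 0.6436 -0.082   0.0977] [-1.80e+02  2.00e-02  5.89e+00] [ 0.1  0.  -1.2]
[[-55.7, 20.2], [-55.7, -19.3], [-63.5, 0.6], [-107.9, 0.5]]
[[-57.9, 50.7], [-57.7, -50.1], [-17.4, 50.8], [-17.2, -50.4]]
```

{"fn": "send_rows", "kwargs": {"targets": [[1, 0.7, -1, -40, -0.1], [1, 0.7, -1, -70, -0.1], [1, 0.7, -1, -80, -0.1], [1, 0.7, -1, -82, -0.1], [1, 0.7, -1, -84, -0.1], [1, 0.7, -1, -84, -0.1]], "squeeze": 20}}

```text
time: 32.42
ee_pos: [0.645, -0.0831, 0.0149]
tcp_rot: [180.0, -0.1, 5.7]
wrist_force: [0.4, -0.2, -1.1]
opening: 0.0385
```

{"fn": "send_rows", "kwargs": {"targets": [[1, 0, 0, -1.5, 0], [1, 0, 0, -3, 0], [1, 0, 0, -4, 0], [1, 0, 0, -5, 0], [1, 0, 0, -5, 0]]}}

```text
time: 33.05
ee_pos: [0.645, -0.0828, 0.0116]
tcp_rot: [180.0, -0.1, 5.7]
wrist_force: [-6.6, 2.1, 14.9]
opening: 0.0386
```

{"fn": "send_rows", "kwargs": {"targets": [[1, 0, 0, -1, 0], [1, 0, 0, -2, 0], [1, 0, 0, -3, 0], [1, 0, 0, -3, 0]]}}

```text
time: 33.55
ee_pos: [0.6449, -0.0822, 0.0088]
tcp_rot: [-180.0, -0.1, 5.7]
wrist_force: [-7.9, 5.6, 17.0]
opening: 0.0386
```

```bash
python3 snap.py w14 180 80 380 330 2.4; python3 where.py
```

```text
33.6 [ 0.645  -0.0822  0.0088] [-1.7996e+02 -1.5000e-01  5.7000e+00] [-7.5  6.2 16.9] 0.0385
33.6 [-78.8  -0.5] [ 0.645  -0.0822  0.0088] [-1.7996e+02 -1.5000e-01  5.7000e+00] [-7.5  6.2 16.9]
```

View pics/w14c.png

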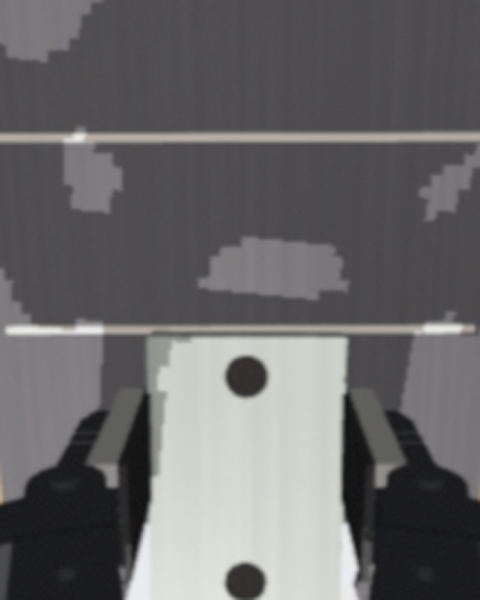

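{"fn": "send_rows", "kwargs": {"targets": [[0.45, 0, 0, 0.5, 0], [0.35, 0, 0, 1, 0], [0.3, 0, 0, 1, 0], [0.3, 0, 0, 20, 0], [0.3, 0, 0, 70, 0], [0.3, 0, 0, 130, 0], [0.3, 0, 0, 130, 0], [0.3, 0, 0, 130, 0]]}}

```text
time: 34.6
ee_pos: [0.6446, -0.0831, 0.1366]
tcp_rot: [180.0, -0.1, 5.7]
wrist_force: [-0.4, -0.1, 0.3]
opening: 0.0598
```

```bash
python3 snap.py w15 200 110 360 250 4; python3 where.py
```

```text
34.65 [ 0.6441 -0.083   0.1354] [-1.7999e+02  4.0000e-02  5.6600e+00] [0.5 0.7 0.3] 0.0597
34.65 [-79.5   0.4] [ 0.6441 -0.083   0.1354] [-1.7999e+02  4.0000e-02  5.6600e+00] [0.5 0.7 0.3]
```

View pics/w15c.png

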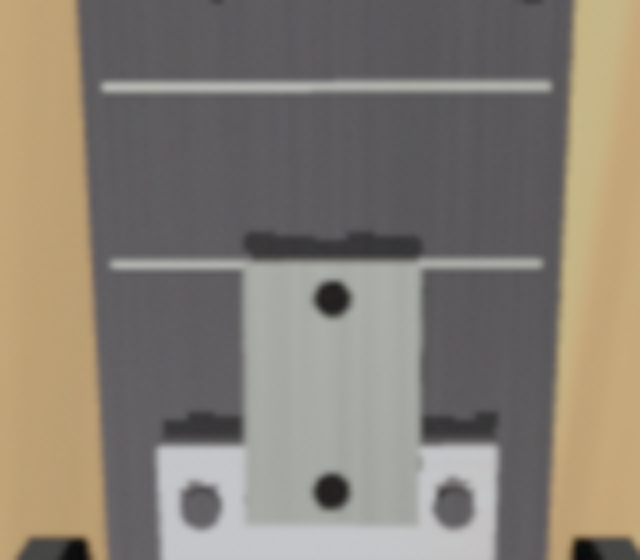

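```bash
python3 tr.py w15 200 110 4 .0138 245 259 421 259 332 298;python3 tr.py w15 200 110 4 .0265 245 524 418 524;  python3 tr.py w15 200 110 4 .006 111 264 543 264 102 87 551 87
```

```text
[[-55.1, 18.7], [-55.3, -21.2], [-64.2, -1.0]]
[[-114.2, 19.1], [-114.3, -20.5]]
[[-57.5, 50.5], [-57.7, -50.2], [-17.4, 50.5], [-17.7, -50.3]]
```

{"fn": "send_rows", "kwargs": {"targets": [[0.35, -30, 10, 10, 10], [0.35, -60, 25, 15, 20], [0.35, -100, 45, 15, 31], [0.35, -140, 65, 15, 42], [0.35, -170, 80, 15, 52], [0.35, -190, 89, 15, 63], [0.35, -190, 89, 15, 74.8], [0.35, -190, 89, 15, 74.8], [0.35, -190, 89, 15, 74.8]], "squeeze": 40}}

```text
time: 35.78
ee_pos: [0.4542, 0.0059, 0.1501]
tcp_rot: [-179.9, 0.0, 80.2]
wrist_force: [-0.3, 0.4, 0.2]
opening: 0.0555
```

```bash
python3 snap.py w16 200 100 400 250 4
```

```text
35.825 [0.4543 0.0059 0.1502] [-1.7994e+02  1.0000e-02  8.0260e+01] [ 0.  -0.8  0.4] 0.0554
```

View pics/w16c.png

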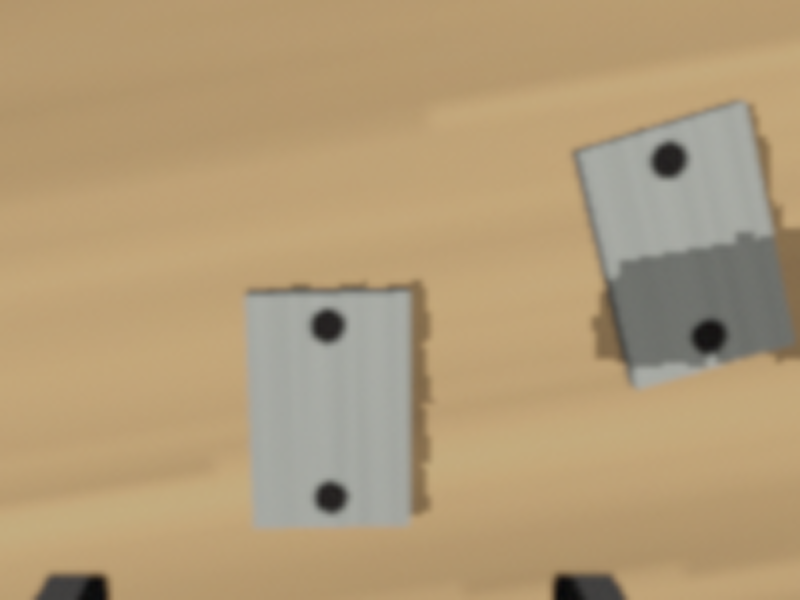

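```bash
python3 plate.py w16 200 100 4 327 326 331 497 246 292 412 290 412 525 253 526
```

```text
[0.4618 0.0054] 0.0439 -8.5
(array([0.4614, 0.0059]), array([0.0402, 0.0603, 0.0406, 0.0601]), array([ 80.9,  -8.7, -99.4, 170.9]))
```

{"fn": "send_rows", "kwargs": {"targets": [[0.35, -0.5, 1, -50, 0.9], [0.35, -0.5, 1, -100, 0.9], [0.35, -0.5, 1, -135, 0.9], [0.35, -0.5, 1, -148, 0.9], [0.35, -0.5, 1, -151.5, 0.9], [0.35, -0.5, 1, -152, 0.9], [1, -0.5, 1, -152, 0.9], [1, -0.5, 1, -152, 0.9], [1, -0.5, 1, -152, 0.9], [1, -0.5, 1, -152, 0.9]]}}

```text
time: 37.08
ee_pos: [0.4549, 0.0069, 0.0003]
tcp_rot: [179.9, -0.0, 81.3]
wrist_force: [-1.2, -0.5, 6.7]
opening: 0.0384
```

{"fn": "send_rows", "kwargs": {"targets": [[1, 0, 0, 0, 0]]}}

```text
time: 37.2
ee_pos: [0.4549, 0.0069, 0.0003]
tcp_rot: [179.9, -0.0, 81.3]
wrist_force: [-1.0, -0.2, 6.3]
opening: 0.0386
```

{"fn": "send_rows", "kwargs": {"targets": [[1, 0, 0, 40, 0], [1, 0, 0, 90, -9], [1, 40, -10, 95, -19], [1, 80, -20, 95, -30], [1, 120, -30, 95, -40], [1, 160, -40, 95, -51], [1, 185.3, -50.3, 95, -61], [1, 185.3, -50.3, 95, -72], [1, 185.3, -50.3, 95, -75.5], [1, 185.3, -50.3, 95, -75.5]]}}

```text
time: 38.45
ee_pos: [0.6393, -0.0433, 0.094]
tcp_rot: [-180.0, -0.0, 5.9]
wrist_force: [-0.7, 1.0, -0.6]
opening: 0.0385
```

{"fn": "send_rows", "kwargs": {"targets": [[1, 0, 0, 0, 0]]}}

```text
time: 38.58
ee_pos: [0.6392, -0.0433, 0.094]
tcp_rot: [180.0, -0.0, 5.9]
wrist_force: [-0.5, 0.7, -1.3]
opening: 0.0385
```

```bash
python3 snap.py w17 180 80 380 330 2.4;python3 where.py
```

```text
38.625 [ 0.6392 -0.0433  0.094 ] [ 1.80e+02 -2.00e-02  5.94e+00] [ 0.1  0.6 -1. ] 0.0383
38.625 [-39.5   1.3] [ 0.6392 -0.0433  0.094 ] [ 1.80e+02 -2.00e-02  5.94e+00] [ 0.1  0.6 -1. ]
```

View pics/w17c.png

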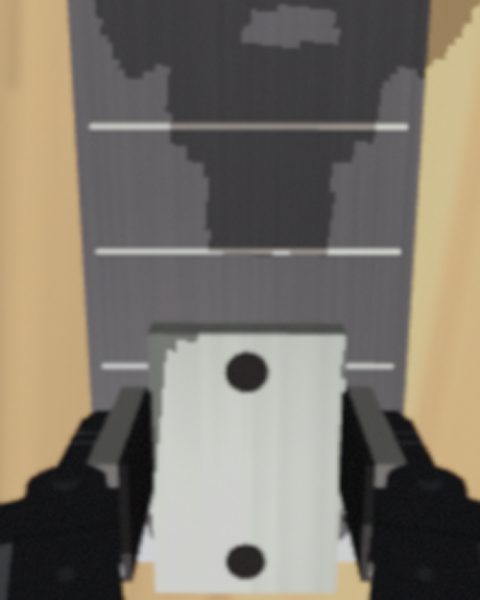

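```bash
python3 tr.py w17 180 80 2.4 .1017 147 334 345 334 246 372 246 562; python3 tr.py w17 180 80 2.4 .006 102 366 394 366
```

```text
[[-16.0, 20.9], [-15.9, -18.7], [-24.1, 1.1], [-68.3, 1.0]]
[[-57.9, 50.6], [-57.6, -50.2]]
```

{"fn": "send_rows", "kwargs": {"targets": [[1, 0.7, -1.2, -40, -0.15], [1, 0.7, -1.2, -68, -0.15], [1, 0.7, -1.2, -76, -0.15], [1, 0.7, -1.2, -78, -0.15], [1, 0.7, -1.2, -80, -0.15], [1, 0.7, -1.2, -82, -0.15], [1, 0.7, -1.2, -84, -0.15], [1, 0.7, -1.2, -85, -0.15], [1, 0.7, -1.2, -85, -0.15]], "squeeze": 20}}

```text
time: 39.75
ee_pos: [0.6405, -0.0437, 0.0116]
tcp_rot: [-180.0, -0.1, 5.8]
wrist_force: [-5.7, 5.1, 8.5]
opening: 0.0389
```

```bash
python3 snap.py w18 180 80 380 330 2.4;python3 where.py
```

```text
39.8 [ 0.6405 -0.0437  0.0116] [-1.7995e+02 -1.3000e-01  5.7700e+00] [-5.4  6.1  8.6] 0.0382
39.8 [-40.1   0.1] [ 0.6405 -0.0437  0.0116] [-1.7995e+02 -1.3000e-01  5.7700e+00] [-5.4  6.1  8.6]
```

View pics/w18c.png

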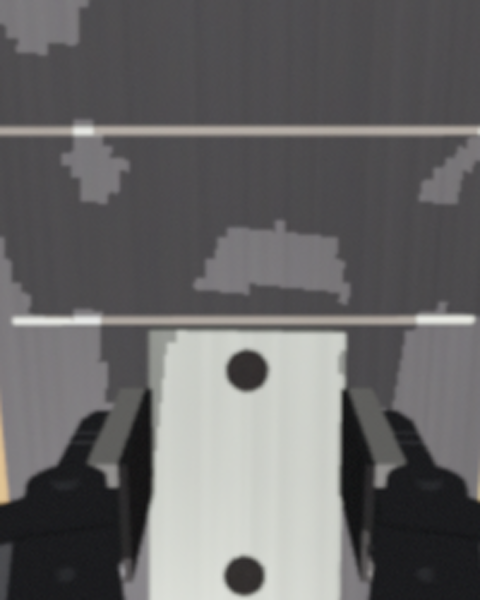

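{"fn": "send_rows", "kwargs": {"targets": [[1, 0, 0, -1, 0], [1, 0, 0, -1.5, 0], [0.45, 0, 0, -0.5, 0], [0.35, 0, 0, 0, 0], [0.3, 0, 0, 0, 0], [0.3, 0, 0, 20, 0], [0.3, 0, 0, 70, 0], [0.3, 0, 0, 125, 0], [0.3, 0, 0, 125, 0], [0.3, 0, 0, 125, 0]]}}

```text
time: 41.05
ee_pos: [0.64, -0.0446, 0.1345]
tcp_rot: [180.0, -0.1, 5.7]
wrist_force: [-1.3, 0.7, -0.7]
opening: 0.0594
```

```bash
python3 snap.py w19 200 110 360 260 4; python3 where.py
```

```text
41.1 [ 0.6396 -0.0445  0.1333] [-1.7999e+02  5.0000e-02  5.7100e+00] [-0.4 -0.6 -0.5] 0.0599
41.1 [-40.8   1. ] [ 0.6396 -0.0445  0.1333] [-1.7999e+02  5.0000e-02  5.7100e+00] [-0.4 -0.6 -0.5]
```

View pics/w19c.png

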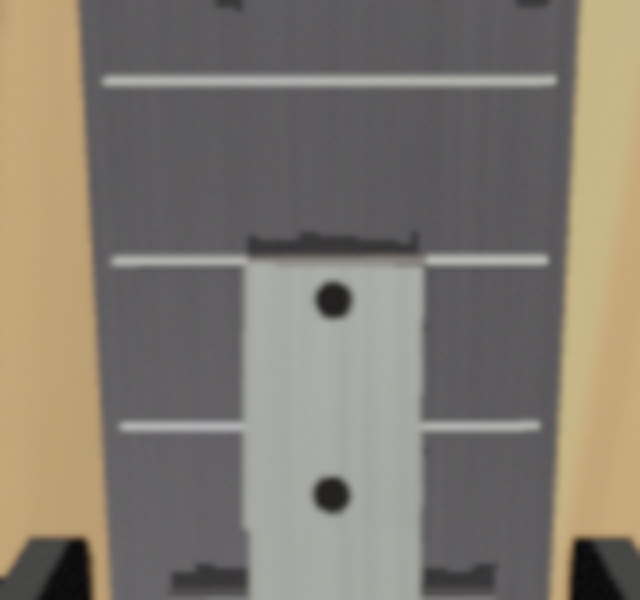

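```bash
python3 tr.py w19 200 110 4 .0138 246 261 422 261 332 300;python3 tr.py w19 200 110 4 .0265 244 528 423 528;  python3 tr.py w19 200 110 4 .006 111 261 548 261 102 81 556 81
```

```text
[[-16.5, 19.0], [-16.6, -20.5], [-25.5, -0.3]]
[[-75.6, 19.8], [-75.6, -20.9]]
[[-17.7, 50.8], [-17.9, -50.3], [22.6, 50.8], [22.4, -50.2]]
```

{"fn": "send_rows", "kwargs": {"targets": [[0.35, -30, 15, 10, 10], [0.35, -60, 30, 17, 20], [0.35, -100, 60, 17, 31], [0.35, -140, 90, 17, 42], [0.35, -180, 120, 17, 52], [0.35, -210.5, 140.5, 17, 63], [0.35, -210.5, 140.5, 17, 74], [0.35, -210.5, 140.5, 17, 84], [0.35, -210.5, 140.5, 17, 91.3], [0.35, -210.5, 140.5, 17, 91.3]], "squeeze": 40}}

```text
time: 42.35
ee_pos: [0.4288, 0.0959, 0.1497]
tcp_rot: [-179.9, 0.0, 97.0]
wrist_force: [0.5, -0.1, 0.2]
opening: 0.0554
```

```bash
python3 snap.py w20 200 100 400 250 4
```

```text
42.4 [0.4289 0.0959 0.1499] [-1.799e+02  1.000e-02  9.684e+01] [-0.3  0.4  0.1] 0.0554
```

View pics/w20c.png

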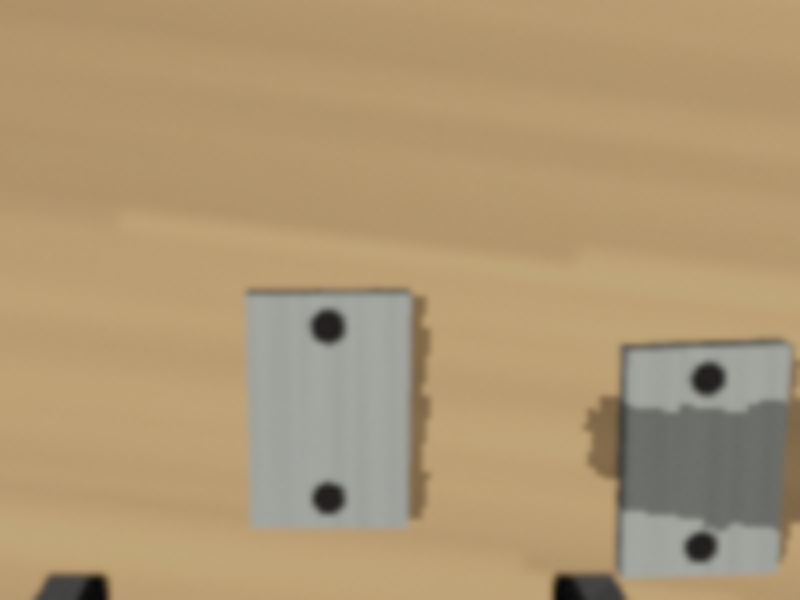

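```bash
python3 plate.py w20 200 100 4 328 327 328.5 498 246 292 410 291 411 525 251 526; python3 plate.py w20 200 100 4 708 378 700 547 621 347 789 341 780 570 619 576
```

```text
[0.4365 0.0974] 0.0439 7.1
(array([0.4358, 0.0977]), array([0.0397, 0.06  , 0.0408, 0.06  ]), array([  97.3,    8.2,  -82.7, -172.9]))
[0.438  0.1928] 0.0444 9.0
(array([0.4374, 0.1922]), array([0.0411, 0.0601, 0.0414, 0.0602]), array([  99. ,   10.5,  -80.8, -169.9]))
```

{"fn": "send_rows", "kwargs": {"targets": [[0.35, 0.4, 0.7, -50, 0.6], [0.35, 0.4, 0.7, -100, 0.6], [0.35, 0.4, 0.7, -135, 0.6], [0.35, 0.4, 0.7, -148, 0.6], [0.35, 0.4, 0.7, -152, 0.6], [0.35, 0.4, 0.7, -152, 0.6], [1, 0.4, 0.7, -152, 0.6], [1, 0.4, 0.7, -152, 0.6], [1, 0.4, 0.7, -152, 0.6], [1, 0.4, 0.7, -152, 0.6]]}}

```text
time: 43.65
ee_pos: [0.4307, 0.0969, 0.0003]
tcp_rot: [179.9, -0.0, 97.6]
wrist_force: [0.6, -0.2, 5.9]
opening: 0.0383
```

{"fn": "send_rows", "kwargs": {"targets": [[1, 0, 0, 0, 0]]}}

```text
time: 43.78
ee_pos: [0.4307, 0.0969, 0.0004]
tcp_rot: [179.9, -0.0, 97.6]
wrist_force: [-1.3, -0.3, 4.9]
opening: 0.0386
```

{"fn": "send_rows", "kwargs": {"targets": [[1, 0, 0, 40, -5], [1, 0, -10, 90, -14], [1, 40, -20, 95, -24], [1, 80, -40, 95, -35], [1, 120, -60, 95, -45], [1, 160, -80, 95, -56], [1, 205.2, -101.2, 95, -66], [1, 205.2, -101.2, 95, -77], [1, 205.2, -101.2, 95, -87], [1, 205.2, -101.2, 95, -91.8]]}}

```text
time: 45.02
ee_pos: [0.6353, -0.0047, 0.0941]
tcp_rot: [180.0, -0.0, 5.5]
wrist_force: [0.1, 0.4, -1.4]
opening: 0.0389
```

{"fn": "send_rows", "kwargs": {"targets": [[1, 0, 0, 0, 0], [1, 0, 0, 0, 0]]}}

```text
time: 45.28
ee_pos: [0.6351, -0.0045, 0.0941]
tcp_rot: [180.0, -0.0, 5.9]
wrist_force: [0.3, 0.8, -1.3]
opening: 0.038
```

```bash
python3 snap.py w21 180 80 380 330 2.4;python3 where.py
```

```text
45.325 [ 0.635  -0.0045  0.094 ] [ 1.8e+02 -1.0e-02  5.9e+00] [ 0.7 -0.6 -1.6] 0.0383
45.325 [-0.5  1.5] [ 0.635  -0.0045  0.094 ] [ 1.8e+02 -1.0e-02  5.9e+00] [ 0.7 -0.6 -1.6]
```

View pics/w21c.png

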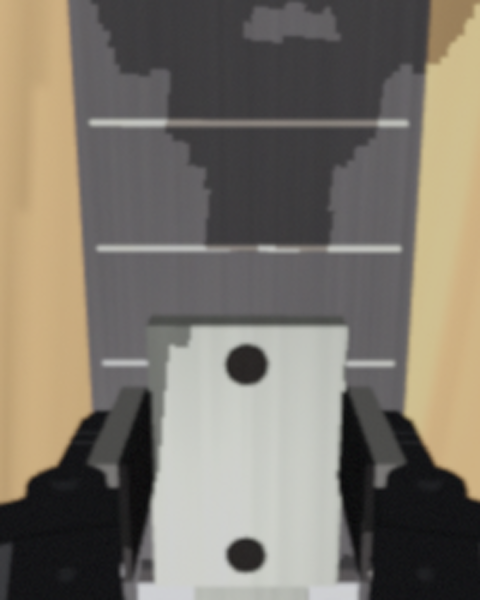

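```bash
python3 tr.py w21 180 80 2.4 .1017 147 326 347 326 246 364 246 555; python3 tr.py w21 180 80 2.4 .006 102 363 394 363
```

```text
[[24.6, 21.0], [24.7, -18.9], [16.6, 1.3], [-27.6, 1.2]]
[[-17.8, 50.8], [-17.6, -50.0]]
```

{"fn": "send_rows", "kwargs": {"targets": [[1, 0.5, -2, -40, -0.1], [1, 0.5, -2, -68, -0.1], [1, 0.5, -2, -76, -0.1], [1, 0.5, -2, -78, -0.1], [1, 0.5, -2, -80, -0.1], [1, 0.5, -2, -82, -0.1], [1, 0.5, -2, -84, -0.1], [1, 0.5, -2, -85, -0.1], [1, 0.5, -2, -86, -0.1], [1, 0.5, -2, -86, -0.1]], "squeeze": 20}}

```text
time: 46.58
ee_pos: [0.636, -0.0055, 0.0106]
tcp_rot: [-179.9, -0.1, 5.8]
wrist_force: [-5.5, 5.6, 8.9]
opening: 0.0386
```

```bash
python3 snap.py w22 180 80 380 330 2.4;python3 where.py
```

```text
46.625 [ 0.6361 -0.0055  0.0107] [-1.7993e+02 -1.3000e-01  5.7800e+00] [-5.9  6.6  8.7] 0.0387
46.625 [-1.7  0.6] [ 0.6361 -0.0055  0.0107] [-1.7993e+02 -1.3000e-01  5.7800e+00] [-5.9  6.6  8.7]
```

View pics/w22c.png

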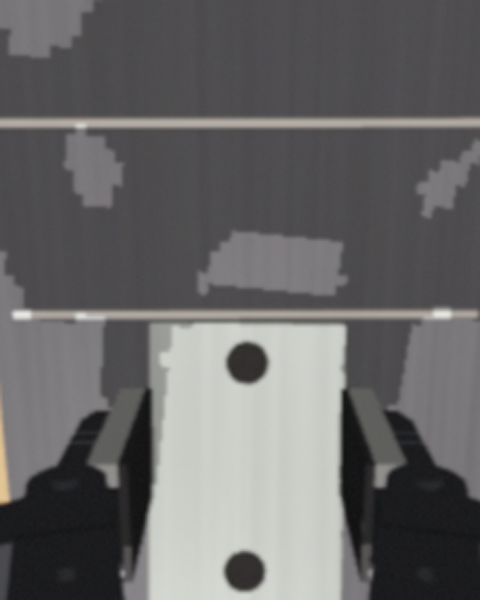

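{"fn": "send_rows", "kwargs": {"targets": [[1, 0, 0, -0.5, 0], [0.45, 0, 0, 0.5, 0], [0.35, 0, 0, 1, 0], [0.3, 0, 0, 1, 0], [0.3, 0, 0, 20, 0], [0.3, 0, 0, 70, 0], [0.3, 0, 0, 125, 0], [0.3, 0, 0, 125, 0], [0.3, 0, 0, 125, 0]]}}

```text
time: 47.75
ee_pos: [0.6356, -0.0065, 0.1334]
tcp_rot: [180.0, -0.0, 5.7]
wrist_force: [-0.1, -0.1, -0.8]
opening: 0.0598
```

```bash
python3 snap.py w23 200 110 360 260 4; python3 where.py
```

```text
47.8 [ 0.6352 -0.0065  0.1323] [-1.7999e+02  5.0000e-02  5.7000e+00] [ 0.  -0.3 -0.9] 0.06
47.8 [-2.6  1.6] [ 0.6352 -0.0065  0.1323] [-1.7999e+02  5.0000e-02  5.7000e+00] [ 0.  -0.3 -0.9]
```

View pics/w23c.png

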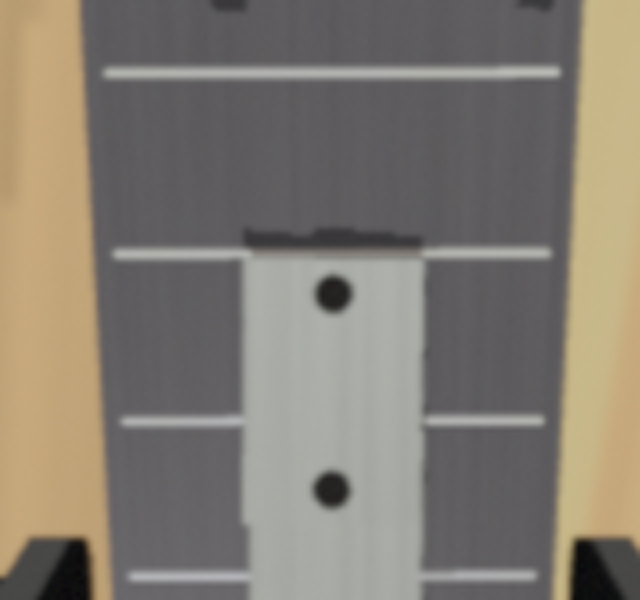

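```bash
python3 tr.py w23 200 110 4 .0138 245 256 422 256 332 294;python3 tr.py w23 200 110 4 .0265 244 523 423 523;  python3 tr.py w23 200 110 4 .006 113 253.5 551 253.5
```

```text
[[23.1, 19.7], [23.0, -19.8], [14.4, 0.3]]
[[-35.6, 20.2], [-35.7, -20.2]]
[[22.5, 50.6], [22.3, -50.1]]
```

{"fn": "send_rows", "kwargs": {"targets": [[0.35, -20, 20, 10, 10], [0.35, -60, 50, 17.5, 20], [0.35, -100, 90, 17.5, 31], [0.35, -140, 130, 17.5, 42], [0.35, -180, 170, 17.5, 52], [0.35, -204.4, 197.8, 17.5, 63], [0.35, -204.4, 197.8, 17.5, 74], [0.35, -204.4, 197.8, 17.5, 84], [0.35, -204.4, 197.8, 17.5, 93.8], [0.35, -204.4, 197.8, 17.5, 93.8]], "squeeze": 40}}

```text
time: 49.05
ee_pos: [0.4305, 0.1911, 0.1492]
tcp_rot: [-179.9, 0.0, 99.4]
wrist_force: [-0.4, -0.1, -0.0]
opening: 0.0555
```

```bash
python3 snap.py w24 200 100 400 250 4
```

```text
49.1 [0.4306 0.1911 0.1493] [-1.799e+02  3.000e-02  9.929e+01] [ 0.2 -0.4 -0.1] 0.0555
```

View pics/w24c.png

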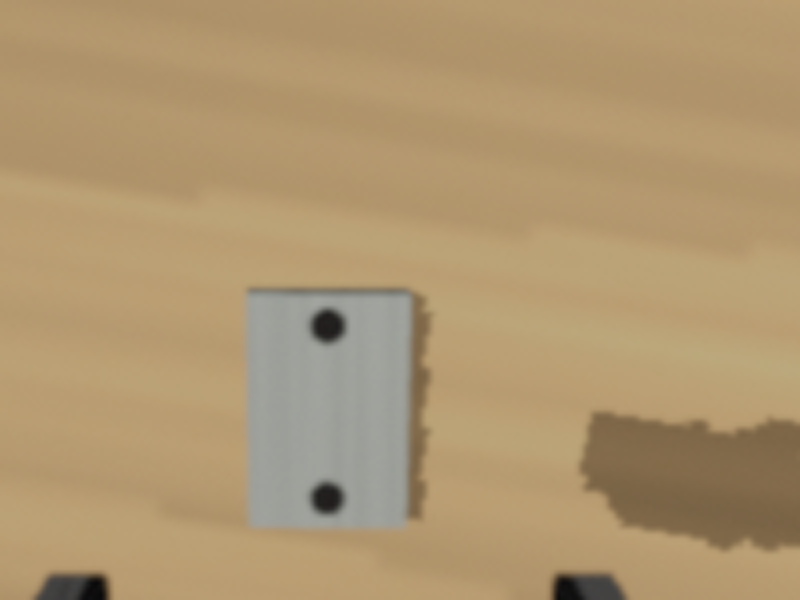

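{"fn": "send_rows", "kwargs": {"targets": [[0.35, -0.8, 0.6, -50, 0.3], [0.35, -0.8, 0.6, -100, 0.3], [0.35, -0.8, 0.6, -135, 0.3], [0.35, -0.8, 0.6, -148, 0.3], [0.35, -0.8, 0.6, -151.5, 0.3], [0.35, -0.8, 0.6, -151.5, 0.3], [1, -0.8, 0.6, -151.5, 0.3], [1, -0.8, 0.6, -151.5, 0.3], [1, -0.8, 0.6, -151.5, 0.3], [1, -0.8, 0.6, -151.5, 0.3]]}}

```text
time: 50.35
ee_pos: [0.4312, 0.1922, 0.0004]
tcp_rot: [179.9, -0.0, 99.8]
wrist_force: [-1.2, -1.1, 5.4]
opening: 0.0387
```

{"fn": "send_rows", "kwargs": {"targets": [[1, 0, 0, 0, 0]]}}

```text
time: 50.48
ee_pos: [0.4312, 0.1922, 0.0003]
tcp_rot: [179.9, -0.0, 99.8]
wrist_force: [-0.6, -0.6, 6.4]
opening: 0.0384
```

{"fn": "send_rows", "kwargs": {"targets": [[1, 0, 0, 40, -5], [1, 0, -10, 90, -14], [1, 40, -30, 95, -24], [1, 80, -60, 95, -35], [1, 120, -90, 95, -45], [1, 160, -120, 95, -56], [1, 200.6, -156.8, 95, -66], [1, 200.6, -156.8, 95, -77], [1, 200.6, -156.8, 95, -87], [1, 200.6, -156.8, 95, -94]]}}

```text
time: 51.72
ee_pos: [0.6311, 0.0349, 0.094]
tcp_rot: [-180.0, -0.0, 5.5]
wrist_force: [0.5, -0.6, -1.7]
opening: 0.0383
```

{"fn": "send_rows", "kwargs": {"targets": [[1, 0, 0, 0, 0], [1, 0, 0, 0, 0]]}}

```text
time: 51.98
ee_pos: [0.631, 0.0351, 0.094]
tcp_rot: [180.0, -0.0, 6.0]
wrist_force: [0.1, -1.1, -2.4]
opening: 0.0389
```

```bash
python3 snap.py w25 180 80 380 330 2.4;python3 where.py
```

```text
52.025 [0.6309 0.0352 0.094 ] [-1.80e+02 -1.00e-02  5.94e+00] [-0.5  0.5 -0.5] 0.0385
52.025 [39.3  1.6] [0.6309 0.0352 0.094 ] [-1.80e+02 -1.00e-02  5.94e+00] [-0.5  0.5 -0.5]
```

View pics/w25c.png

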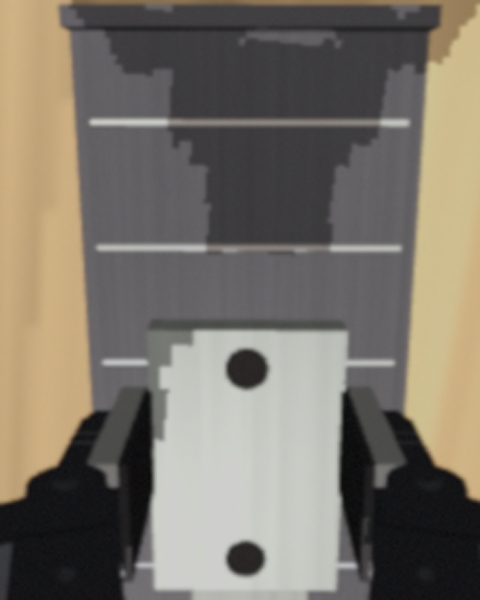

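```bash
python3 tr.py w25 180 80 2.4 .1017 147 331 347 331 246 369 246 559; python3 tr.py w25 180 80 2.4 .006 102 363 394 363
```

```text
[[63.4, 21.2], [63.5, -18.7], [55.4, 1.4], [11.3, 1.3]]
[[22.0, 50.9], [22.3, -49.8]]
```

{"fn": "send_rows", "kwargs": {"targets": [[1, 0.4, 0, -40, -0.15], [1, 0.4, 0, -68, -0.15], [1, 0.4, 0, -76, -0.15], [1, 0.4, 0, -78, -0.15], [1, 0.4, 0, -80, -0.15], [1, 0.4, 0, -82, -0.15], [1, 0.4, 0, -84, -0.15], [1, 0.4, 0, -85, -0.15], [1, 0.4, 0, -86.5, -0.15], [1, 0.4, 0, -86.5, -0.15]], "squeeze": 20}}

```text
time: 53.28
ee_pos: [0.6319, 0.0361, 0.0102]
tcp_rot: [-179.9, -0.1, 5.7]
wrist_force: [-6.7, 4.6, 10.0]
opening: 0.0384
```

{"fn": "send_rows", "kwargs": {"targets": [[1, 0, 0, 0, 0], [0.45, 0, 0, 0.5, 0], [0.35, 0, 0, 1, 0], [0.3, 0, 0, 1, 0], [0.3, 0, 0, 20, 0], [0.3, 0, 0, 70, 0], [0.3, 0, 0, 125, 0], [0.3, 0, 0, 125, 0], [0.3, 0, 0, 125, 0]]}}

```text
time: 54.4
ee_pos: [0.6314, 0.035, 0.1329]
tcp_rot: [180.0, -0.0, 5.7]
wrist_force: [-0.8, -0.6, -0.9]
opening: 0.0598
```

```bash
python3 snap.py w26 200 110 360 260 4; python3 where.py
```

```text
54.45 [0.631  0.035  0.1318] [-1.80e+02  5.00e-02  5.66e+00] [ 0.5 -0.3 -0.6] 0.0598
54.45 [39.2  1.6] [0.631  0.035  0.1318] [-1.80e+02  5.00e-02  5.66e+00] [ 0.5 -0.3 -0.6]
```

View pics/w26c.png

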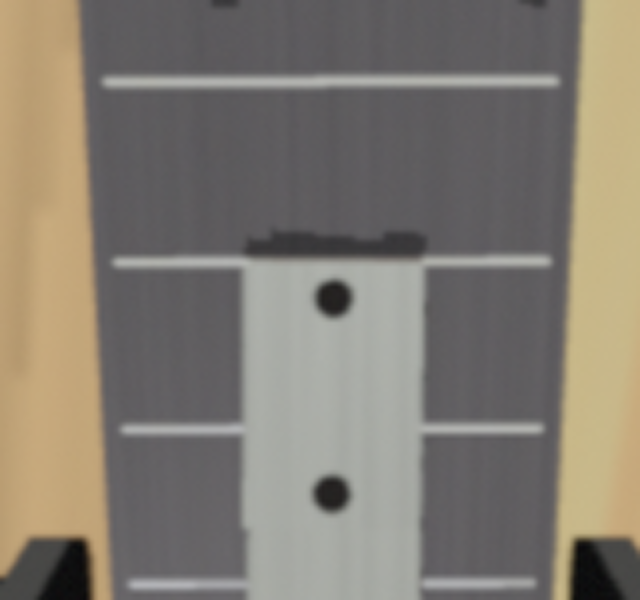

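{"fn": "send_rows", "kwargs": {"targets": [[0, -20, 10, 60, 0], [0, -40, 30, 120, 0], [0, -40, 30, 150, 0], [0, -40, 30, 150, 0], [0, -40, 30, 150, 0], [0, -40, 30, 150, 0]]}}

```text
time: 55.2
ee_pos: [0.591, 0.0649, 0.2802]
tcp_rot: [180.0, 0.2, 5.6]
wrist_force: [0.8, -0.9, -0.4]
opening: 0.0854
```

```bash
python3 tr.py w26 200 110 4 .0138 245 258 422 258 332 298;python3 tr.py w26 200 110 4 .0265 244 527 423 527; python3 snap.py w27; python3 - <<'E'
import h,cv2
im,K,M=h.cam("side");cv2.imwrite("pics/s27.png",im);h.crop(im,210,130,370,270,5,"pics/s27c.png")
im,K,M=h.cam("top");cv2.imwrite("pics/t27.png",im)
E
```

```text
[[64.5, 19.6], [64.4, -19.9], [55.4, 0.2]]
[[5.4, 20.2], [5.3, -20.2]]
55.25 [0.591  0.0649 0.2805] [1.80e+02 1.60e-01 5.64e+00] [-0.7  0.8  0.2] 0.0853
```

View pics/w27.png

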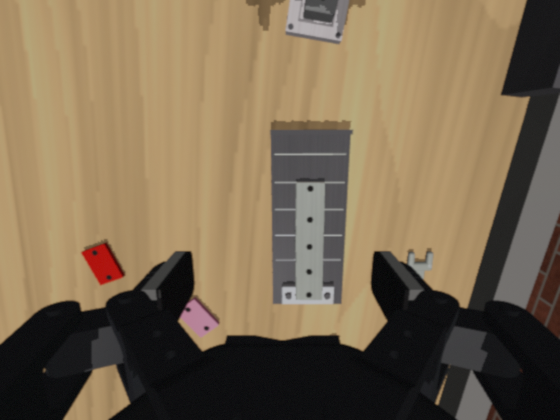

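View pics/s27c.png

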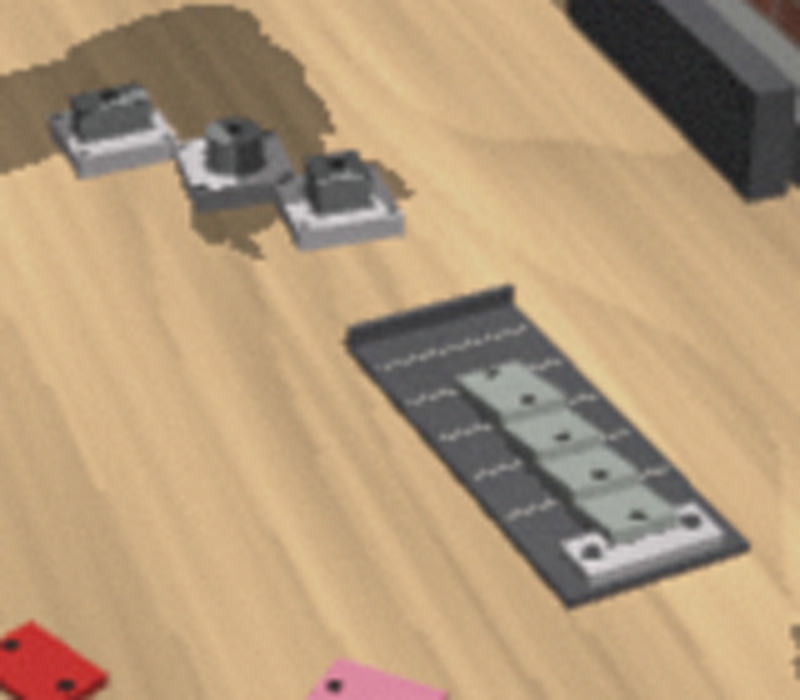

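View pics/t27.png

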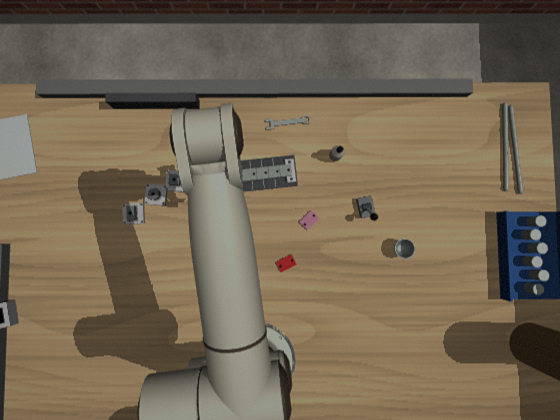

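{"fn": "send_rows", "kwargs": {"targets": [[1, -20, -50, -10, 10], [1, -40, -100, -20, 20], [1, -60, -150, -30, 31], [1, -80, -200, -40, 42], [1, -100, -250, -50, 52], [1, -120, -300, -60, 63], [1, -140, -350, -70, 73], [1, -150, -400, -80, 84], [1, -150, -460, -80, 94], [1, -150, -460, -80, 97.4]], "squeeze": 40}}

```text
time: 56.6
ee_pos: [0.4401, -0.3982, 0.2001]
tcp_rot: [-179.9, -0.1, 103.1]
wrist_force: [-0.9, 0.1, -0.1]
opening: -0.0001
```

{"fn": "send_rows", "kwargs": {"targets": [[1, 0, 0, 0, 0], [1, 0, 0, 0, 0]]}}

```text
time: 56.85
ee_pos: [0.4414, -0.3944, 0.2023]
tcp_rot: [180.0, -0.0, 103.0]
wrist_force: [0.4, 0.3, -0.8]
opening: 0.0
```

```bash
python3 snap.py w28; python3 - <<'E'
import h,cv2
im,K,M=h.cam("side");h.crop(im,240,240,420,375,4,"pics/s28c.png")
E
```

```text
56.9 [ 0.4415 -0.3943  0.2025] [1.7999e+02 1.0000e-02 1.0300e+02] [-0.4 -0.1 -1. ] 0.0001
```

View pics/w28.png

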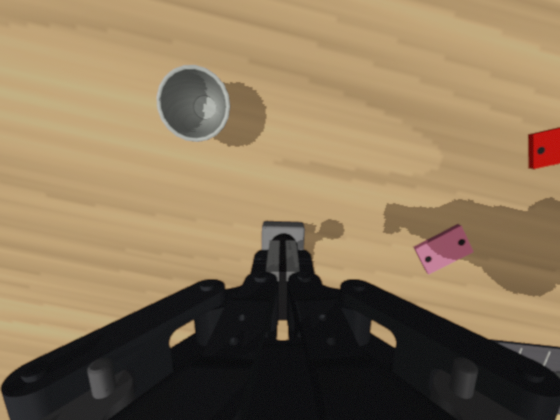

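View pics/s28c.png

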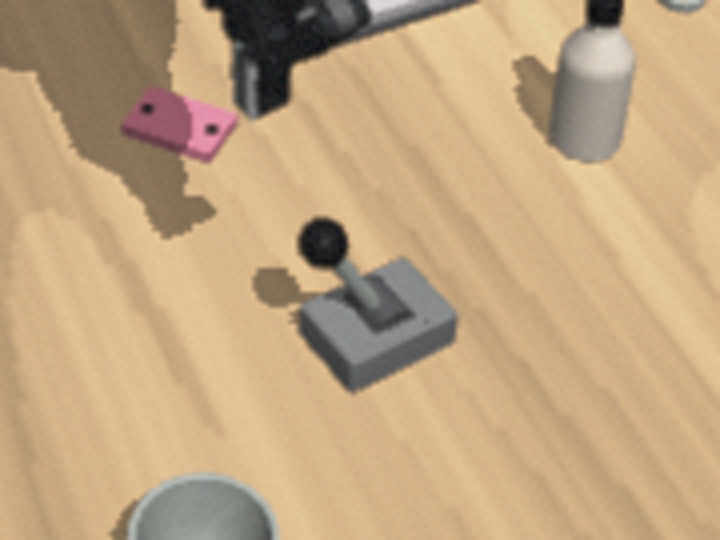

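{"fn": "send_rows", "kwargs": {"targets": [[1, -8, -2, -50, 0], [1, -8, -2, -100, 0], [1, -8, -2, -123, 0], [1, -8, -2, -123, 0], [1, 5, 2, -123, 0], [1, 22, 6, -123, 0], [1, 40, 10, -123, 0], [1, 58, 14, -123, 0], [1, 72, 17, -123, 0], [1, 80, 18, -123, 0]]}}

```text
time: 58.2
ee_pos: [0.5222, -0.3764, 0.0788]
tcp_rot: [-180.0, -0.0, 103.1]
wrist_force: [-0.9, -1.0, -0.4]
opening: 0.0003
```

{"fn": "send_rows", "kwargs": {"targets": [[1, 3, 1, 0, 0], [1, 6, 1, 0, 0], [1, 8, 2, 0, 0], [1, 8, 2, 0, 0]]}}

```text
time: 58.7
ee_pos: [0.5293, -0.375, 0.0794]
tcp_rot: [180.0, 0.0, 103.0]
wrist_force: [-0.1, 0.1, -0.3]
opening: -0.0002
```

{"fn": "send_rows", "kwargs": {"targets": [[1, 2, 0, 0, 0], [1, 4, 1, 0, 0], [1, 4, 1, 0, 0]]}}

```text
time: 59.08
ee_pos: [0.533, -0.3741, 0.0793]
tcp_rot: [-180.0, 0.0, 103.0]
wrist_force: [-2.6, -1.4, -0.5]
opening: 0.0004
```

{"fn": "send_rows", "kwargs": {"targets": [[1, 2, 0, 0, 0], [1, 4, 1, 0, 0], [1, 4, 1, 0, 0]]}}

```text
time: 59.45
ee_pos: [0.5336, -0.374, 0.0792]
tcp_rot: [-179.6, -0.0, 102.9]
wrist_force: [-20.1, -5.0, 4.6]
opening: 0.0004
```

{"fn": "send_rows", "kwargs": {"targets": [[1, 1.5, 0, 0, 0], [1, 1.5, 0, 0, 0]]}}

```text
time: 59.7
ee_pos: [0.5338, -0.374, 0.0791]
tcp_rot: [-179.5, -0.1, 102.9]
wrist_force: [-27.8, -4.5, 7.7]
opening: 0.0
```

{"fn": "send_rows", "kwargs": {"targets": [[1, -20, -5, 0, 0], [1, -50, -12, 0, 0], [1, -70, -16, 40, 0], [0, -90, 10, 100, 0], [0, -100, 80, 150, -5], [0, -100, 140, 150, -10], [0, -100, 200, 150, -13], [0, -80, 260, 150, -13], [0, -60, 320, 150, -13], [0, -40, 380, 150, -13]]}}

```text
time: 60.95
ee_pos: [0.4928, -0.0104, 0.23]
tcp_rot: [179.9, -0.0, 90.1]
wrist_force: [1.4, -0.5, 0.6]
opening: 0.0855
```

{"fn": "send_rows", "kwargs": {"targets": [[0, -10, 60, 0, 0], [0, -10, 120, 0, 0], [0, -10, 180, 0, 0], [0, -10, 240, 0, 0], [0, -10, 260, 0, 0], [0, -10, 260, 0, 0], [0, -10, 260, 0, 0], [0, -10, 260, 0, 0]]}}

```text
time: 61.95
ee_pos: [0.4825, 0.2461, 0.2296]
tcp_rot: [180.0, -0.0, 90.0]
wrist_force: [-0.4, -0.2, 0.6]
opening: 0.0853
```

```bash
python3 snap.py w29 180 100 500 340 2.5; python3 - <<'E'
import h,cv2
im,K,M=h.cam("side");h.crop(im,240,130,420,375,3,"pics/s29c.png")
im,K,M=h.cam("top");h.crop(im,110,140,430,280,2.5,"pics/t29.png")
E
```

```text
62.0 [0.4826 0.2462 0.2296] [ 1.7997e+02 -1.0000e-02  8.9960e+01] [0.4 0.3 0.1] 0.0852
```

View pics/w29.png

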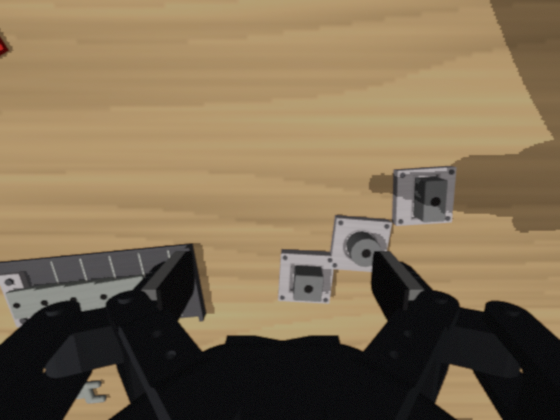

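View pics/s29c.png

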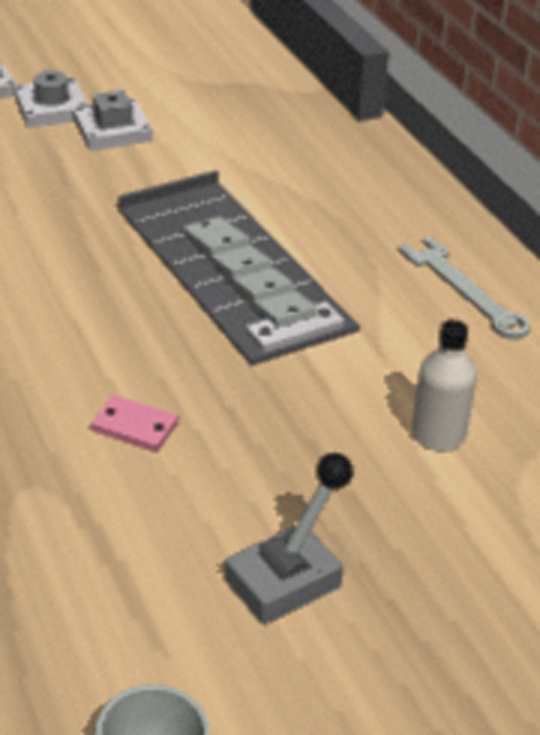

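View pics/t29.png

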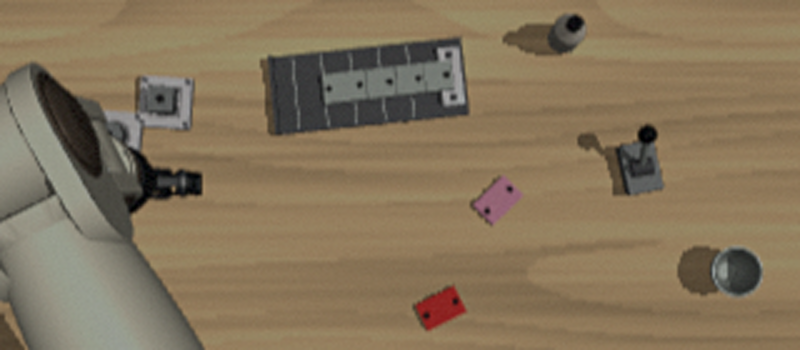

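```bash
python3 -c "
from workcell import bot
print(bot.job_done())"
```

```text
the job is handed in; nothing more can be done
None
```

The press is set up as asked, and I handed the job in at about 62 s of the 210 s allowed.

1. **Lever off:** I pulled the feed lever to its off stop before loading anything. The force there rose to about 28 N and the lever stopped moving.
2. **Bearing blocks:** The square, oblong and round blocks are each in their matching nest. For each block, the arm's height at release matched seating on the pocket floor, and the last pictures show all three in place. The round block had been knocked about 45 mm aside before I reached it, so I found it again first.
3. **Cover plates:** There were four steel plates, and they lie shingled on lines 1 to 4. I left the pink and red look-alikes alone. In the pictures after each placing:
   - Each plate's centre along the tray was within about 1 mm of target.
   - Each plate was within about 1 mm of the tray's middle. Plate 1 is the furthest off, about 1 mm in both directions.
4. **Lever on:** I pushed the lever on last, to its stop, where the force was again about 28 N. In the side picture the ball sits about 2 pixels past where I predicted the on position, which is within my measuring error.

The oil bottle and the screw bowl look unmoved in the last pictures, and the robot was clear of everything at hand-in. None of my checks failed. Plate 1's tail edge is hidden under plate 2, so I could not check it again after plate 2 went on.

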